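Fit the spacer plate to the filter holder

TASK

The thin steel spacer plate of the membrane filter holder lies too flat in its white drying nest to be picked up. With shut fingertips press gently but steadily on it (hard pressing marks the sealing faces) and slide it slowly out over the open front edge of the nest until about a third of it overhangs, then grip that end by the plate's two long sides, lift it and seat it flat on the holder, fully down over both locating pins. Let go of it there, never drop it on the bench, and leave the other things where they stand.

Things in the scene. Friction and masses are not known exactly. Their poses are not given: they have to be found in the camera images.
- plate: thin plain steel spacer plate, 120 mm long (own x) x 50 mm wide (own y) x 3 mm thick, 0.08 to 0.16 kg; two round 10.5 mm locating holes on its long centre line, 45 mm either side of the middle, faint dark flow channels between them. Origin at the middle of its underside, z up. It fits the holder either way round.
- plate_near_end (a point): middle of the plate's short end that lies at the open front of the nest (own x = -60 mm), on the underside
- nest: fixed white plastic drying block, 140 mm (own x) x 84 mm (own y), flat slippery bed 45 mm high; origin under its middle; open front at own -x, roughly towards the robot. Black rails 7 mm high on the bed: inner faces at own y = -25.5 and +28.5 mm (from x = -58 to +70 mm), back stop face at x = +60 mm. The plate lies along x between them, rear end 1 to 4 mm from the stop.
- nest_lip (a point): middle of the nest's open front edge, at bed level (45 mm above the bench, own x = -70 mm of the nest)
- bed: the nest's slippery white top slab on which the plate lies, 140 x 84 mm, 6 mm thick; origin at the middle of its top face, 45 mm above the bench
- plunger_nose (a point): nose of the spring plunger in the nest's left rail (own x = +28 mm of the nest). It presses the plate against the right rail with about 2 N until the plate has come some 30 mm forward. So it takes a steady downward press of about 7 to 10 N and a slow stroke (about 10 mm/s) to drag the plate along by fingertip friction; a lighter or jerky one slips over it
- holder: fixed steel filter holder base; origin under its middle, z up: foot 150 mm (own x) x 84 mm (own y) x 12 mm, on it a raised sealing land 136 x 34 mm, top 42 mm above the bench, so the seated plate's long sides jut 8 mm past it on either side; two pins stand on the land; hose ports at its far (+x) end
- land (a point): middle of the land's top face, midway between the pins; the middle of the plate's underside is here when seated. The pins are at own x = -45 and +45 mm, y = 0: 8 mm diameter, 16 mm high, the last 7 mm tapering to 2.6 mm
- filter_box: bystander: square box of membrane filters with a blue lid, 92 x 92 x 34 mm, origin under its middle
- wash_bottle: bystander: bottle with a blue cap, 66 mm across, 141 mm high, origin under its middle
- petri: bystander: clear petri dish, 95 mm across, 15 mm high, origin under its middle
- spanner: bystander: small steel spanner lying on the bench, 142 mm long, 8 mm high, origin under its middle
- vial_e: bystander: small clear vial with a black cap, 23 mm across, 48 mm high, origin under its middle
- measuring_cylinder: bystander: measuring cylinder with a blue foot, 46 mm across, 138 mm high, origin under its middle
- flask: bystander: volumetric flask, 62 mm across, 155 mm high, origin under its middle
Not all that is in view belongs to the job. Of the things that look like the plate, the smaller one is meant.

How it is judged (in metres and radians):
On the way, in this order (a step that is already met when the one before it is completed fails the run):
1. the plate lies flat in the nest with its near end 28 mm or more beyond the open front edge (x of plate_near_end in the frame of nest_lip below -0.028 m and z of plate_near_end in the frame of nest_lip between -0.003 and 0.003 m and contact force between plate and nest above 0.1 N and angle between plate's own z axis and vertical below 0.06 rad), for 0.2 s.
2. the plate is held by the fingers, lifted clear of the nest (contact force between plate and the fingers above 2 N and contact force between plate and nest below 0.05 N and height (world z) of plate above 0.054 m), for 0.2 s.
At the end, for the whole second after the job is handed in: the plate lies flat on the holder's land, over both pins: its middle within 4 mm of the land's middle and its underside within 1.5 mm of the land's top, level within 0.03 rad, lined up within 0.08 rad, at rest and released (horizontal distance between plate and land below 0.004 m and z of plate in the frame of land between -0.002 and 0.0015 m and angle between the x axis of plate and the x axis of holder, either way round below 0.08 rad and angle between plate's own z axis and vertical below 0.03 rad and linear speed of plate below 0.01 m/s); the robot touches nothing.
It fails at once if the plate is pressed on the nest's bed with more than 18 N (contact force between plate and bed above 18 N).
It fails at once if the plate is pressed on the holder with more than 20 N (contact force between plate and holder above 20 N).
It fails at once if the plate is dropped (below 30 mm above the bench) (height (world z) of plate below 0.03 m).
It fails at once if a bystander is moved by more than 25 mm (distance of any of filter_box, wash_bottle, petri, spanner, vial_e, measuring_cylinder, flask from where it was at the start of the episode above 0.025 m).
It also fails if it takes over 72 s, if anything falls off the work surface, if the arm or the gripper's body presses on something with over 40 N, if the wrist force passes 120 N, or if a joint passes its speed limit or range.

ROBOT

A 7-joint arm with a two-finger parallel gripper is mounted at the origin on a cart in front of the work surface, level with it; the furniture and walls round the work are solid. World frame = base frame: x ahead of the robot, y to its left, z up, the work surface at z = 0. Lengths are in mm, angles in rad, forces in N, time in s.
With the tool pointing down it reaches from about 400 to 875 mm from the base axis. Payload 4.4 kg.
Tool frame: the origin (TCP) lies at the very end of the fingers, on their centre line; the grasp point (between the pads) lies 19 mm behind it; y points along the fingers, z is the direction in which the jaws open and shut, and the axes are right-handed (so a half turn about y gives the same grasp; the last joint's range is limited). The gripper opens to 85 mm and grips with 20 to 120 N. Pads are 22 mm wide; open, the fingers measure 114 mm over their backs; the gripper's body (76 mm by 85 mm) begins 54 mm behind the grasp point. The pads swing forward as they close: fully open they stand 13 mm farther back than shut.
Start: joints at [-1.171, 0.628, 0.038, 1.517, -0.027, 0.996, -0.02], TCP at [291.919, 580.776, 231.313] pointing down, gripper open.
Joint ranges: [-3.06, 3.06], [-0.37, 2.12], [-1.25, 1.32], [0.18, 2.47], [-1.1, 4.24], [0.23, 1.98], [-2.94, 2.94]. Speed limits (rad/s): [2.57, 2.57, 3.14, 3.14, 3.14, 3.14, 3.14].

INTERFACE

Orientations are given as [roll, pitch, yaw] about the fixed x, y, z axes, in that order (R = Rz(yaw) Ry(pitch) Rx(roll)).
In Python, from cell import ctrl, imaging, finish_job gives the robot as it stands.
- The arm moves only by the shell command python3 -m inch 'ROWS'. ROWS is JSON, one flat list of numbers, 7 for each row, row after row: the opening, from 0 (shut) to 1 (fully open), then the shift along the tool's x, y, z in cm, then the turn, a rotation vector about the tool's x, y, z in degrees. A call has 1 to 12 rows; each row is the pose to reach, as a shift and turn from the pose commanded when the call began, along the tool's axes at that moment; what a row does not reach only later rows make up. A row lasts 1/10 s, in which the tool goes at most 50 mm and 8.59 degrees, less where a joint would pass 70% of its speed; a pose out of reach is approached as far as the arm can. A call with a gripper value outside its range is refused whole. The fingers move at their own pace and stop on an object; the grip force is fixed at half the most. Time passes only in rows, so rows that repeat a pose let the fingers close. It gives the time, the measured TCP pose, the force and the opening at its end, in the units of the state.
- ctrl.read_state(): the state, without advancing time (a new reading comes with each control period).
- imaging.get_image(name): name is "scene" or "top"; returns a dict with "img" (420x560x3 uint8, red, green, blue), "fx", "fy", "cx", "cy" (pixels), "R" (3x3) and "t" (3): a world point X has camera coordinates R X + t. Camera axes: x right, y down, z forward; pixel columns grow to the right and rows downward; lengths in mm; the calibration is good to about 2 mm. A picture is of the moment at which its call begins. There is no depth.
- finish_job(): hands the job in, once; it reports no verdict.
The state is a dict: "clock": time; "qpos": joint angles; "qd": joint speeds; "tau": joint torques, N m; "eef_pos": TCP position; "tool_rot": TCP orientation; "force": force on the tool from outside, world axes, zero at the start; "torque": the same for the moment, N m; "width": finger opening in mm.
Only numpy, scipy, OpenCV 4.12 (cv2) and the standard library are available. Lean on these libraries where they do the work, as an engineer would, in place of code of your own. Each camera call takes 0.05 s, during which the arm holds its last target.

## Working session

There is one attempt and no reset: what is moved stays moved. The work goes in short steps, Python scripts to look and compute and a shell command to move; the robot and the scene stay as the last step left them, time stands still between calls to the robot, and variables do not carry over. Pictures are saved under pics/ and viewed, and the job is handed in when it is done.

```bash
ls; mkdir -p pics
python3 - <<'E'
from cell import ctrl, imaging
import cv2
for n in("scene","top"):
    d=imaging.get_image(n); cv2.imwrite(f"pics/{n}0.png",d["img"][:,:,::-1])
    print(n,d["fx"],d["cx"],d["cy"],d["R"],d["t"])
print(ctrl.read_state())
E
```

```text
pics
scene 465.5573469830677 277.39564413662515 210.82220036992035 [[ 0.46334018 -0.88610153 -0.01183068]
 [-0.45196422 -0.2248054  -0.86324439]
 [ 0.76226257  0.40532285 -0.50464756]] [-215.11269857  346.14875544  877.93426587]
top 498.6303535072063 276.7709556669328 217.81968150712828 [[ 0.01105522 -0.99991817  0.00643661]
 [-0.98576093 -0.01197837 -0.1677257 ]
 [ 0.16778908 -0.00449071 -0.98581269]] [  22.29392984  591.89897897 1528.78356901]
{'clock': 0.1, 'qpos': array([-1.1708094 ,  0.62926371,  0.03847544,  1.51823919, -0.02696669,
        0.99629571, -0.02001229]), 'qd': array([ 0.00055206, -0.00117471, -0.00188658, -0.00193138, -0.00147348,
       -0.0006918 , -0.00036024]), 'tau': array([ 2.26207289e-03, -5.64541912e+01,  1.23009559e+00, -1.93974763e+01,
        1.12615942e-02,  5.46684663e-03,  1.81930865e-06]), 'eef_pos': array([291.68477101, 580.27062324, 230.48429737]), 'tool_rot': array([-1.57248255e+00, -6.28217952e-05, -4.65805203e-01]), 'force': array([ 0.05431334, -0.79090257, -0.48259311]), 'torque': array([ 0.00223423, -0.00017092,  0.02247295]), 'width': 85.40368198993622}
```

View pics/scene0.png

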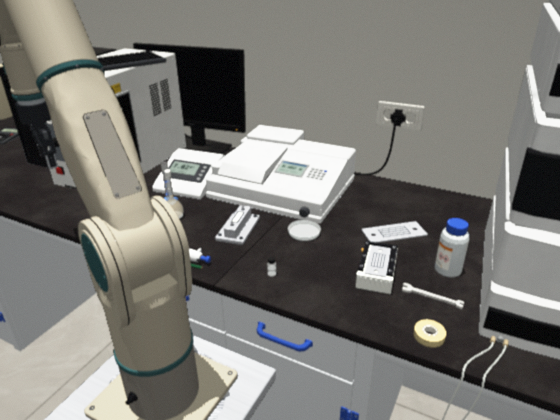

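View pics/top0.png

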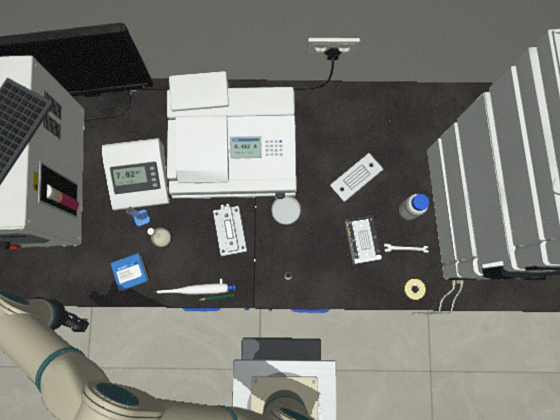

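The top view shows the nest with the plate at about (364,241), the holder at (229,230), the larger decoy plate at (357,177), a bottle at (414,205) and a spanner at (405,248). I'll zoom in.

Run:
```python
import cv2,numpy as np
a=cv2.imread("pics/top0.png")
n=cv2.resize(a[210:275,330:430],(800,520),interpolation=cv2.INTER_CUBIC)
h=cv2.resize(a[195:270,180:280],(800,600),interpolation=cv2.INTER_CUBIC)
cv2.imwrite("pics/n0.png",n);cv2.imwrite("pics/h0.png",h)
s=cv2.imread("pics/scene0.png")
cv2.imwrite("pics/sn0.png",cv2.resize(s[235:300,340:420],(800,650),interpolation=cv2.INTER_CUBIC)[:600])
cv2.imwrite("pics/sh0.png",cv2.resize(s[195:255,200:280],(800,600),interpolation=cv2.INTER_CUBIC))
```

```text
(no output)
```

View pics/n0.png

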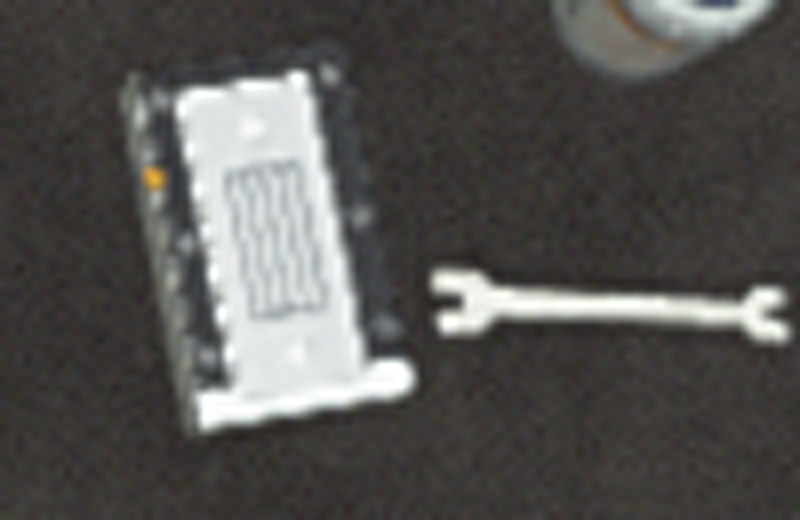

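View pics/h0.png

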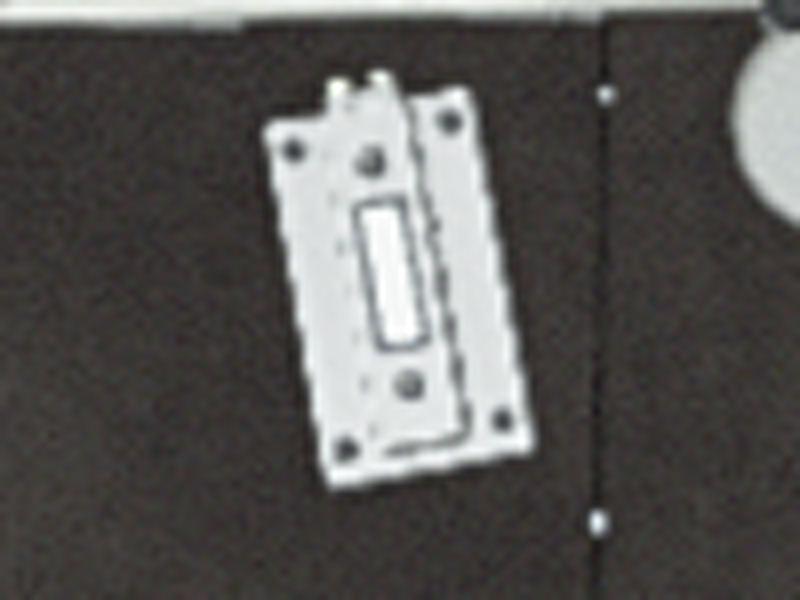

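View pics/sn0.png

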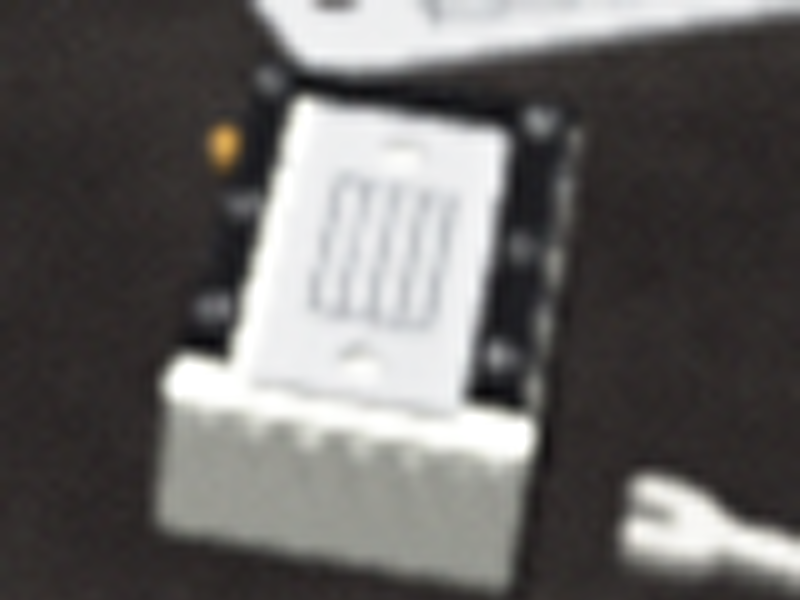

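View pics/sh0.png

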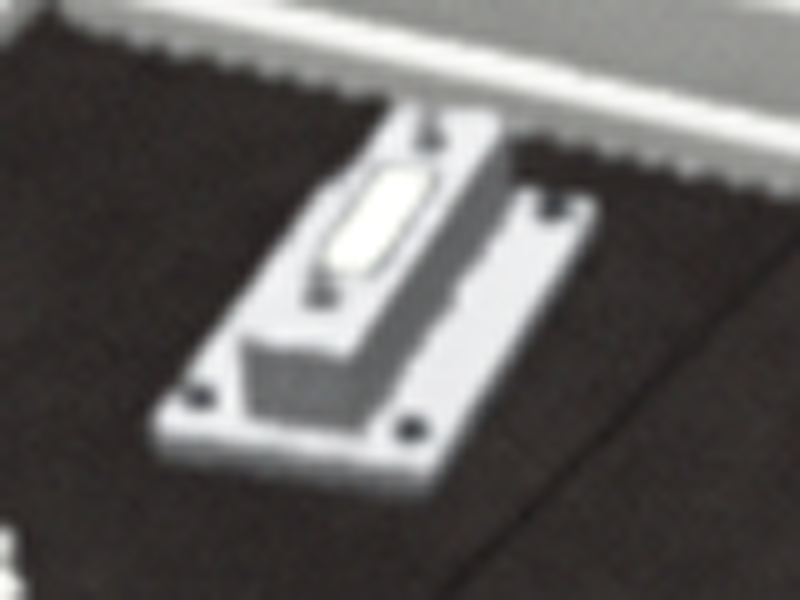

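```bash
cat > h.py <<'E'
import numpy as np,cv2
from cell import ctrl,imaging
C={"scene":(465.5573,277.39564,210.8222,np.array([[ 0.46334018,-0.88610153,-0.01183068],[-0.45196422,-0.2248054,-0.86324439],[0.76226257,0.40532285,-0.50464756]]),np.array([-215.11269857,346.14875544,877.93426587])),
"top":(498.63035,276.77096,217.81968,np.array([[0.01105522,-0.99991817,0.00643661],[-0.98576093,-0.01197837,-0.1677257],[0.16778908,-0.00449071,-0.98581269]]),np.array([22.29392984,591.89897897,1528.78356901]))}
def ray(n,uv):
    f,cx,cy,R,t=C[n]; d=R.T@np.array([(uv[0]-cx)/f,(uv[1]-cy)/f,1]); return -R.T@t,d
def onz(n,uv,z):
    c,d=ray(n,uv); return (c+d*(z-c[2])/d[2])[:2]
def proj(n,X):
    f,cx,cy,R,t=C[n]; p=R@np.asarray(X,float)+t; return np.array([f*p[0]/p[2]+cx,f*p[1]/p[2]+cy])
def crop(uv,o,s): return [o[0]+(uv[0]+.5)/s-.5,o[1]+(uv[1]+.5)/s-.5]
def rigid(M,W):
    M=np.array(M,float);W=np.array(W,float);m=M.mean(0);w=W.mean(0);a=M-m;b=W-w
    th=np.arctan2((a[:,0]*b[:,1]-a[:,1]*b[:,0]).sum(),(a*b).sum())
    R=np.array([[np.cos(th),-np.sin(th)],[np.sin(th),np.cos(th)]])
    return w-R@m,th,W-(M@R.T+w-R@m)
E
python3 - <<'E'
from h import *
np.set_printoptions(precision=1,suppress=True)
for n in C: print(n,-C[n][3].T@C[n][4])
o=(180,195)
def T(n,o,s,L): return [onz(n,crop(p,o,s),z) for p,z in L]
def show(name,M,W):
    p,th,r=rigid(M,W); print(name,p,round(th,4),r.tolist() and np.round(r,1).tolist())
show("holder top foot",[(75,42),(75,-42),(-75,-42),(-75,42)],T("top",o,8,[((265,126),12),((468,88),12),((536,450),12),((330,488),12)]))
show("holder top pins",[(45,0),(-45,0)],T("top",o,8,[((371,160),50),((409,384),50)]))
o=(200,195)
show("holder scene pins",[(45,0),(-45,0)],T("scene",o,10,[((430,137),50),((321,292),50)]))
show("holder scene front",[(-75,42),(-75,-42)],T("scene",o,10,[((155,425),12),((428,470),12)]))
show("holder scene land",[(-68,17),(-68,-17)],T("scene",o,10,[((245,342),42),((355,355),42)]))
o=(330,210)
show("plate top",[(60,25),(60,-25),(-60,-25),(-60,25)],T("top",o,8,[((178,93),48),((310,75),48),((366,372),48),((236,398),48)]))
show("plate top holes",[(45,0),(-45,0)],T("top",o,8,[((252,125),46.5),((298,350),46.5)]))
show("lip top",[(-70,42),(-70,-42)],T("top",o,8,[((200,428),45),((413,383),45)]))
o=(340,235)
show("plate scene",[(60,25),(60,-25),(-60,-25),(-60,25)],T("scene",o,10,[((302,97),48),((511,133),48),((465,410),48),((236,380),48)]))
show("plate scene holes",[(45,0),(-45,0)],T("scene",o,10,[((405,152),46.5),((359,362),46.5)]))
show("lip scene",[(-70,42),(-70,-42)],T("scene",o,10,[((163,385),45),((530,440),45)]))
E
```

```text
scene [-413.1 -468.6  739.3]
top [ 326.7   36.2 1606.2]
holder top foot [555.1 181. ] 0.2043 [[0.3, 0.1], [-0.0, 0.3], [-0.5, -0.1], [0.3, -0.3]]
holder top pins [555.6 181.6] 0.1931 [[0.3, 0.1], [-0.3, -0.1]]
holder scene pins [551.3 175.6] 0.2003 [[0.0, 0.0], [-0.0, -0.0]]
holder scene front [557.8 178.8] 0.1858 [[0.1, -0.7], [-0.1, 0.7]]
holder scene land [555.8 180.3] 0.2529 [[0.2, -0.9], [-0.2, 0.9]]
plate top [ 528.3 -245.2] 0.1702 [[0.8, 1.6], [0.2, -1.6], [0.7, -0.9], [-1.6, 0.9]]
plate top holes [ 527.2 -246.4] 0.1833 [[0.3, 0.1], [-0.3, -0.1]]
lip top [ 529.4 -242.8] 0.2182 [[-0.2, 0.9], [0.2, -0.9]]
plate scene [ 529.7 -247.1] 0.1888 [[1.3, 2.0], [0.2, -2.0], [1.2, -1.4], [-2.7, 1.4]]
plate scene holes [ 530.3 -248.1] 0.1748 [[0.7, 0.1], [-0.7, -0.1]]
lip scene [ 535.2 -243. ] 0.2214 [[-0.2, 1.0], [0.2, -1.0]]
```

```bash
cat >> h.py <<'E'
from scipy.spatial.transform import Rotation as Ro
def plan(x,y,z,yaw,cmd=None):
    s=ctrl.read_state(); p=np.array(s["eef_pos"]); R=Ro.from_euler("xyz",s["tool_rot"])
    if cmd is not None: p=np.array(cmd[:3]); R=Ro.from_euler("xyz",cmd[3:])
    T=Ro.from_euler("xyz",[-np.pi/2,0,yaw])
    print("t",round(s["clock"],2),"p",p.round(1),"rot",s["tool_rot"].round(4),"F",s["force"].round(2),"w",round(s["width"],1))
    print("shift cm",(R.inv().apply(np.array([x,y,z])-p)/10).round(3),"turn deg",np.degrees((R.inv()*T).as_rotvec()).round(2))
E
python3 -c "
from h import *
plan(546.7,-243.2,130,0.185,[291.919,580.776,231.313,-np.pi/2,0,-.4658])
plan(546.7,-243.2,130,0.185)
for uv,z in(((414,205),70),((385,247),4),((286,210),10)):print(onz('top',uv,z))"
```

```text
t 0.1 p [291.9 580.8 231.3] rot [-1.5725e+00 -1.0000e-04 -4.6580e-01] F [ 0.05 -0.79 -0.48] w 85.4
shift cm [ 59.772  10.131 -62.176] turn deg [ -0.   -37.29   0.  ]
t 0.1 p [291.7 580.3 230.5] rot [-1.5725e+00 -1.0000e-04 -4.6580e-01] F [ 0.05 -0.79 -0.48] w 85.4
shift cm [ 59.77   10.157 -62.103] turn deg [ 9.000e-02 -3.729e+01 -3.000e-02]
[ 634.31657564 -401.81167991]
[ 508.00928833 -321.87610347]
[624.58856965  -0.79003215]
```

```bash
python3 -m inch '[0,59.8,0,-62.2,0,-37.3,0, 0,59.8,0,-62.2,0,-37.3,0, 0,59.8,0,-62.2,0,-37.3,0, 0,59.8,0,-62.2,0,-37.3,0, 0,59.8,0,-62.2,0,-37.3,0, 0,59.8,0,-62.2,0,-37.3,0, 0,59.8,0,-62.2,0,-37.3,0, 0,59.8,0,-62.2,0,-37.3,0, 0,59.8,0,-62.2,0,-37.3,0, 0,59.8,0,-62.2,0,-37.3,0, 0,59.8,0,-62.2,0,-37.3,0, 0,59.8,0,-62.2,0,-37.3,0]'; python3 -c "
from h import *
plan(546.7,-243.2,90,0.185)"
```

```text
clock: 1.3
eef_pos: [469.3, 5.5, 231.3]
tool_rot: [-1.571, 0.0, 0.185]
force: [0.9, -0.1, -0.3]
width: 0.0
t 1.3 p [469.3   5.5 231.3] rot [-1.5707e+00  1.0000e-04  1.8520e-01] F [ 0.93 -0.15 -0.29] w 0.0
shift cm [  3.031  14.122 -25.875] turn deg [-0.01  0.01 -0.01]
```

```bash
python3 -m inch '[0,3,8,-25.9,0,0,0, 0,3,8,-25.9,0,0,0, 0,3,8,-25.9,0,0,0, 0,3,8,-25.9,0,0,0, 0,3,8,-25.9,0,0,0, 0,3,8,-25.9,0,0,0, 0,3,8,-25.9,0,0,0, 0,3,14,-25.9,0,0,0, 0,3,14,-25.9,0,0,0, 0,3,14,-25.9,0,0,0]'; python3 -c "
from h import *
plan(546.7,-243.2,55,0.185)
for n in C:
    d=imaging.get_image(n); cv2.imwrite(f'pics/{n}1.png',d['img'][:,:,::-1])
a=cv2.imread('pics/top1.png');cv2.imwrite('pics/n1.png',cv2.resize(a[205:275,330:430],(800,560),interpolation=cv2.INTER_CUBIC))
a=cv2.imread('pics/scene1.png');cv2.imwrite('pics/s1.png',cv2.resize(a[220:300,330:430],(700,560),interpolation=cv2.INTER_CUBIC))
"
```

```text
clock: 2.3
eef_pos: [544.5, -239.6, 89.7]
tool_rot: [-1.567, 0.004, 0.187]
force: [-0.6, 0.7, -0.0]
width: -0.2
t 2.3 p [ 544.5 -239.6   89.7] rot [-1.5674  0.0045  0.1866] F [-0.59  0.74 -0.04] w -0.2
shift cm [ 0.16   3.465 -0.406] turn deg [-0.2   0.09 -0.26]
```

View pics/n1.png

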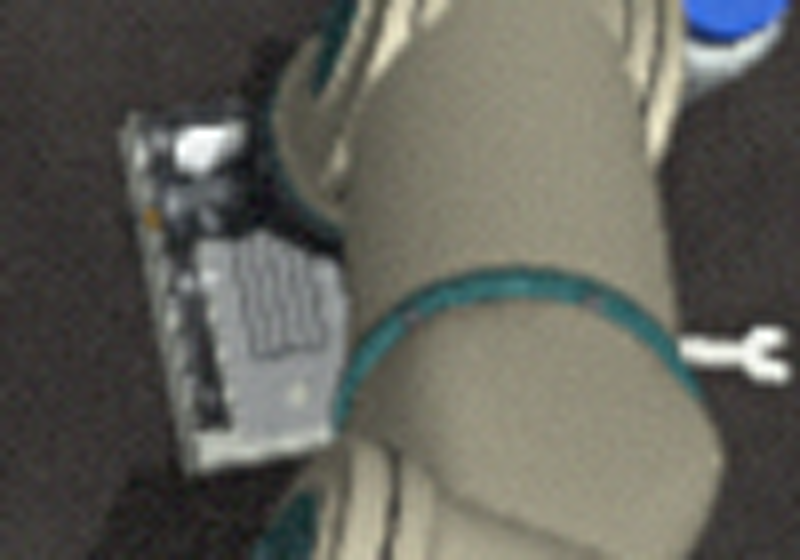

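View pics/s1.png

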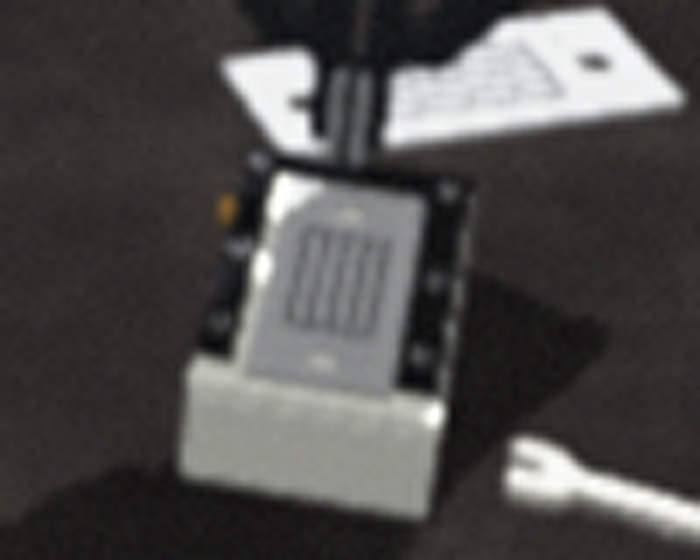

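The fingers are above the rear half of the plate (tip at about (348,160) in the scene crop). The arm still trails its command, so I'll let it settle and then descend to about 4 mm above the plate.

```bash
python3 -m inch '[0,0,2,0,0,0,0, 0,0,3.4,0,0,0,0, 0,0,3.6,0,0,0,0, 0,0,3.6,0,0,0,0, 0,0,3.6,0,0,0,0, 0,0,3.6,0,0,0,0]'; python3 -c "
from h import *
plan(546.7,-243.2,48,0.185)"
```

```text
clock: 3.0
eef_pos: [546.9, -241.7, 56.1]
tool_rot: [-1.571, -0.001, 0.185]
force: [-0.1, -0.4, 0.1]
width: 0.4
t 3.0 p [ 546.9 -241.7   56.1] rot [-1.5715e+00 -1.1000e-03  1.8520e-01] F [-0.1  -0.44  0.1 ] w 0.4
shift cm [-0.046  0.808 -0.144] turn deg [0.04 0.01 0.06]
```

```bash
python3 -m inch '[0,0,0.3,-0.15,0,0,0, 0,0,0.5,-0.15,0,0,0, 0,0,0.6,-0.15,0,0,0, 0,0,0.7,-0.15,0,0,0, 0,0,0.7,-0.15,0,0,0]'
python3 -m inch '[0,0,0.05,0,0,0,0, 0,0,0.1,0,0,0,0, 0,0,0.1,0,0,0,0]'
```

```text
clock: 3.5
eef_pos: [546.6, -242.9, 48.2]
tool_rot: [-1.571, 0.0, 0.185]
force: [-0.5, -0.2, 0.2]
width: -0.1
clock: 3.8
eef_pos: [546.6, -243.0, 48.1]
tool_rot: [-1.571, -0.0, 0.185]
force: [-1.4, 0.9, 7.0]
width: -0.3
```

```bash
python3 -m inch '[0,0,0.01,0,0,0,0, 0,0,0.02,0,0,0,0, 0,0,0.02,0,0,0,0]'
```

```text
clock: 4.1
eef_pos: [546.7, -243.0, 48.1]
tool_rot: [-1.571, -0.0, 0.185]
force: [-1.2, 0.6, 8.3]
width: 0.1
```

```bash
python3 -m inch '[0,-0.03,0.01,0,0,0,0, 0,-0.08,0.01,0,0,0,0, 0,-0.16,0.01,0,0,0,0, 0,-0.25,0.01,0,0,0,0, 0,-0.35,0.01,0,0,0,0, 0,-0.45,0.01,0,0,0,0]'; python3 -m inch '[0,-0.1,0,0,0,0,0, 0,-0.2,0,0,0,0,0, 0,-0.3,0,0,0,0,0, 0,-0.4,0,0,0,0,0, 0,-0.5,0,0,0,0,0]'; python3 -c "
from h import *
plan(546.7,-243.2,48,0.185)
d=imaging.get_image('scene'); cv2.imwrite('pics/scene2.png',d['img'][:,:,::-1])
a=cv2.imread('pics/scene2.png');cv2.imwrite('pics/s2.png',cv2.resize(a[235:300,340:420],(800,650),interpolation=cv2.INTER_CUBIC)[:600])
"
```

```text
clock: 4.7
eef_pos: [545.2, -243.2, 48.1]
tool_rot: [-1.572, -0.005, 0.186]
force: [4.0, 2.0, 6.3]
width: 0.1
clock: 5.2
eef_pos: [540.4, -244.1, 48.1]
tool_rot: [-1.572, -0.006, 0.186]
force: [4.4, 3.5, 6.3]
width: -0.2
t 5.2 p [ 540.4 -244.1   48.1] rot [-1.5722 -0.0056  0.1863] F [4.36 3.45 6.31] w -0.2
shift cm [ 0.641  0.017 -0.024] turn deg [0.08 0.07 0.32]
```

View pics/s2.png

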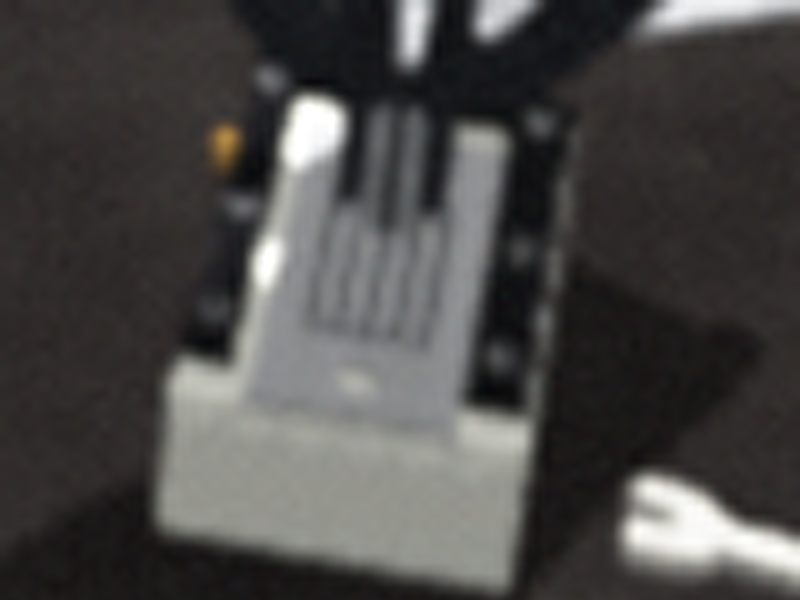

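The plate is following: its near hole moved from (359,362) to (355,383). The press has fallen to 6.3 N, so I'll add a little while going on.

```bash
python3 -m inch '[0,-0.05,0.02,0,0,0,0, 0,-0.15,0.03,0,0,0,0, 0,-0.25,0.03,0,0,0,0, 0,-0.35,0.03,0,0,0,0, 0,-0.45,0.03,0,0,0,0, 0,-0.55,0.03,0,0,0,0, 0,-0.65,0.03,0,0,0,0]'; python3 -m inch '[0,-0.1,0.01,0,0,0,0, 0,-0.2,0.01,0,0,0,0, 0,-0.3,0.01,0,0,0,0, 0,-0.4,0.01,0,0,0,0, 0,-0.5,0.01,0,0,0,0, 0,-0.6,0.01,0,0,0,0]'; python3 -c "
from h import *
plan(546.7,-243.2,48,0.185)
d=imaging.get_image('scene'); cv2.imwrite('pics/scene3.png',d['img'][:,:,::-1])
a=cv2.imread('pics/scene3.png');cv2.imwrite('pics/s3.png',cv2.resize(a[235:300,340:420],(800,650),interpolation=cv2.INTER_CUBIC)[:600])
"
```

```text
clock: 5.95
eef_pos: [534.7, -245.2, 48.1]
tool_rot: [-1.572, -0.007, 0.187]
force: [4.7, 2.6, 7.4]
width: -0.0
clock: 6.55
eef_pos: [528.9, -246.3, 48.1]
tool_rot: [-1.573, -0.007, 0.187]
force: [5.0, 3.6, 8.2]
width: -0.2
t 6.55 p [ 528.9 -246.3   48.1] rot [-1.5725 -0.0071  0.1866] F [5.03 3.56 8.22] w -0.2
shift cm [ 1.802  0.025 -0.028] turn deg [0.1  0.09 0.41]
```

View pics/s3.png

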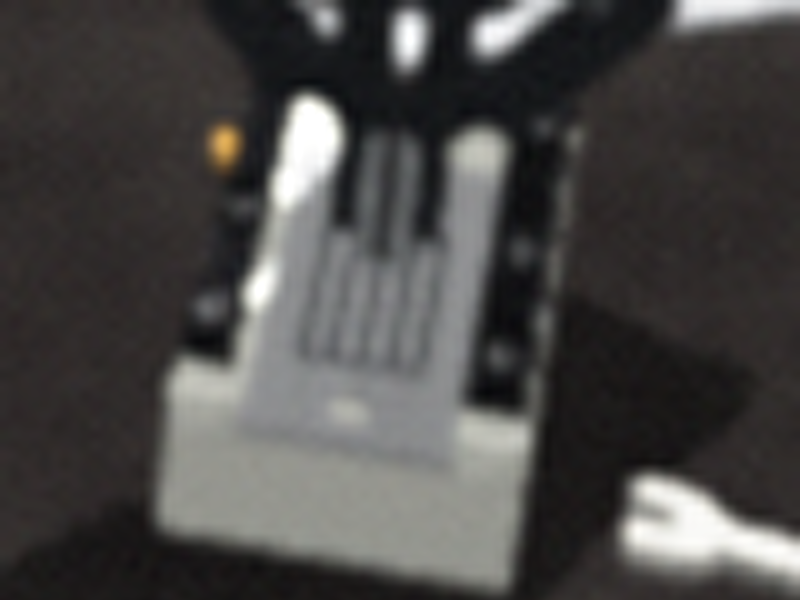

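The plate's near end now sits at the nest lip (hole at (350,410)) and is still following. Carrying on.

```bash
python3 -m inch '[0,-0.1,0,0,0,0,0, 0,-0.2,0,0,0,0,0, 0,-0.3,0,0,0,0,0, 0,-0.4,0,0,0,0,0, 0,-0.5,0,0,0,0,0, 0,-0.6,0,0,0,0,0, 0,-0.7,0,0,0,0,0, 0,-0.8,0,0,0,0,0]'; python3 -m inch '[0,-0.1,0,0,0,0,0, 0,-0.2,0,0,0,0,0, 0,-0.3,0,0,0,0,0, 0,-0.4,0,0,0,0,0, 0,-0.5,0,0,0,0,0, 0,-0.6,0,0,0,0,0]'; python3 -c "
from h import *
plan(546.7,-243.2,48,0.185)
d=imaging.get_image('scene'); cv2.imwrite('pics/scene4.png',d['img'][:,:,::-1])
a=cv2.imread('pics/scene4.png');cv2.imwrite('pics/s4.png',cv2.resize(a[235:300,340:420],(800,650),interpolation=cv2.INTER_CUBIC)[:600])
"
```

```text
clock: 7.4
eef_pos: [521.2, -247.7, 48.1]
tool_rot: [-1.573, -0.007, 0.187]
force: [4.4, 3.5, 9.0]
width: 0.2
clock: 8.0
eef_pos: [514.7, -248.8, 48.1]
tool_rot: [-1.572, -0.006, 0.187]
force: [2.5, 2.8, 9.6]
width: -0.1
t 8.0 p [ 514.7 -248.8   48.1] rot [-1.5723 -0.0062  0.1866] F [2.51 2.78 9.55] w -0.1
shift cm [ 3.249  0.029 -0.042] turn deg [0.08 0.09 0.35]
```

View pics/s4.png

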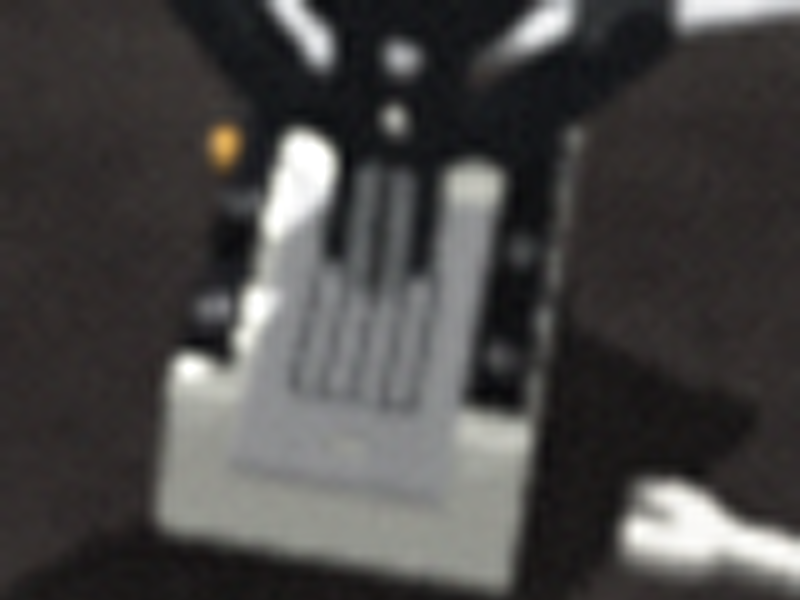

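```bash
python3 -m inch '[0,-0.1,-0.01,0,0,0,0, 0,-0.2,-0.02,0,0,0,0, 0,-0.3,-0.02,0,0,0,0, 0,-0.4,-0.02,0,0,0,0, 0,-0.5,-0.02,0,0,0,0, 0,-0.6,-0.02,0,0,0,0, 0,-0.7,-0.02,0,0,0,0, 0,-0.8,-0.02,0,0,0,0]'; python3 -m inch '[0,-0.1,0,0,0,0,0, 0,-0.2,0,0,0,0,0, 0,-0.3,0,0,0,0,0, 0,-0.4,0,0,0,0,0, 0,-0.45,0,0,0,0,0, 0,-0.45,0,0,0,0,0, 0,-0.45,0,0,0,0,0, 0,-0.45,0,0,0,0,0]'; python3 -c "
from h import *
plan(546.7,-243.2,48,0.185)
for n in C:
    d=imaging.get_image(n); cv2.imwrite(f'pics/{n}5.png',d['img'][:,:,::-1])
a=cv2.imread('pics/scene5.png');cv2.imwrite('pics/s5.png',cv2.resize(a[235:295,340:420],(800,600),interpolation=cv2.INTER_CUBIC)[:600])
"
```

```text
clock: 8.85
eef_pos: [506.5, -250.4, 48.1]
tool_rot: [-1.572, -0.006, 0.187]
force: [3.5, 3.2, 8.2]
width: 0.3
clock: 9.65
eef_pos: [502.0, -251.2, 48.1]
tool_rot: [-1.572, -0.005, 0.187]
force: [3.0, 3.2, 9.1]
width: -0.1
t 9.65 p [ 502.  -251.2   48.1] rot [-1.572  -0.0053  0.1865] F [3.04 3.22 9.11] w -0.1
shift cm [ 4.543  0.034 -0.048] turn deg [0.07 0.09 0.3 ]
```

View pics/s5.png

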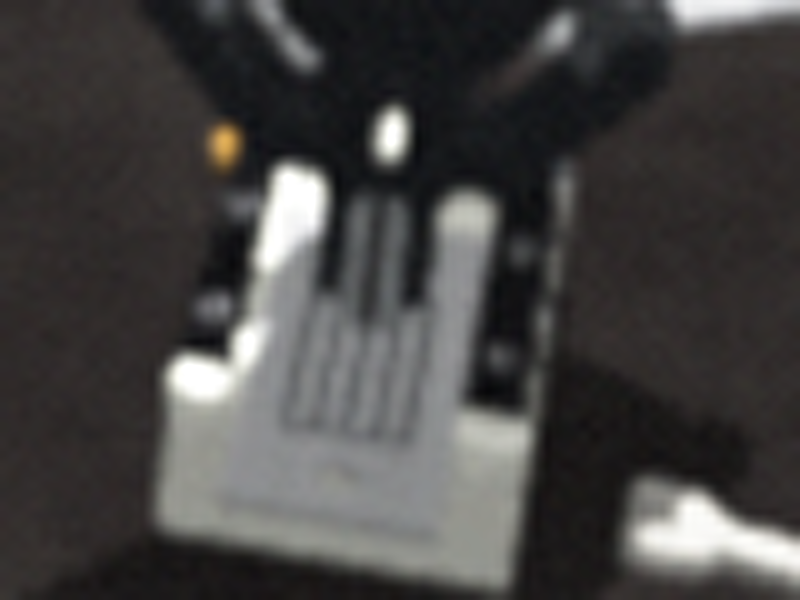

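Run:
```python
from h import *
o=(340,235)
for uv,z in(((225,502),47),((434,535),47),((335,472),46.5),((163,385),45),((530,440),45)):
    print(uv,onz("scene",crop(uv,o,10),z).round(1))
c,s=np.cos(.186),np.sin(.186)
lip=np.array([462.5,-258])
for uv,z in(((225,502),47),((434,535),47),((335,472),46.5)):
    d=onz("scene",crop(uv,o,10),z)-lip;print((c*d[0]+s*d[1]).round(1),(-s*d[0]+c*d[1]).round(1))
```

```text
(225, 502) [ 419.9 -244.5]
(434, 535) [ 430.1 -290.8]
(335, 472) [ 442.5 -263.6]
(163, 385) [ 457.5 -216.4]
(530, 440) [ 476.4 -300.4]
-39.3 21.2
-37.9 -26.2
-20.7 -1.8
```

Overhang is about 38 mm (near end at roughly (425,-267)), so I'll lift the fingertips off, move back and look.

```bash
python3 -m inch '[0,0,-0.1,0,0,0,0, 0,0,-0.4,0,0,0,0, 0,0,-2,0,0,0,0, 0,0,-6,0,0,0,0, 0.8,0,-8,0,0,0,0, 0.8,-6.2,-8,0,0,0,0, 0.8,-6.2,-8,0,0,0,0, 0.8,-6.2,-8,0,0,0,0, 0.8,-6.2,-8,0,0,0,0, 0.8,-6.2,-8,0,0,0,0]'; python3 -c "
from h import *
plan(441.2,-263,28,0.187)
for n in C:
    d=imaging.get_image(n); cv2.imwrite(f'pics/{n}6.png',d['img'][:,:,::-1])
a=cv2.imread('pics/scene6.png');cv2.imwrite('pics/s6.png',cv2.resize(a[225:300,330:430],(800,600),interpolation=cv2.INTER_CUBIC)[:600])
a=cv2.imread('pics/top6.png');cv2.imwrite('pics/n6.png',cv2.resize(a[205:280,330:430],(800,600),interpolation=cv2.INTER_CUBIC)[:600])
"
```

```text
clock: 10.75
eef_pos: [439.1, -263.1, 126.6]
tool_rot: [-1.571, -0.001, 0.186]
force: [1.1, -0.2, -0.5]
width: 68.3
t 10.75 p [ 439.1 -263.1  126.6] rot [-1.5707e+00 -6.0000e-04  1.8610e-01] F [ 1.07 -0.24 -0.55] w 68.3
shift cm [ 0.206  9.857 -0.036] turn deg [-0.01 -0.05  0.03]
```

View pics/s6.png

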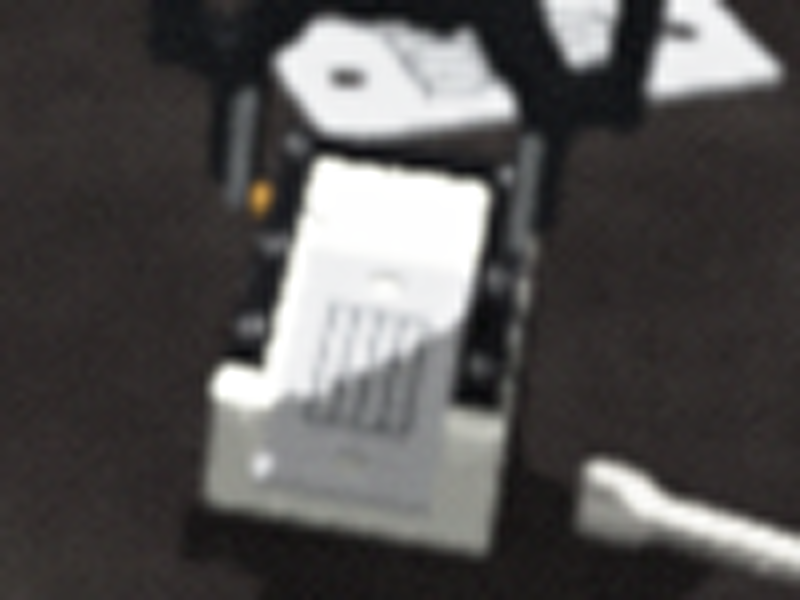

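View pics/n6.png

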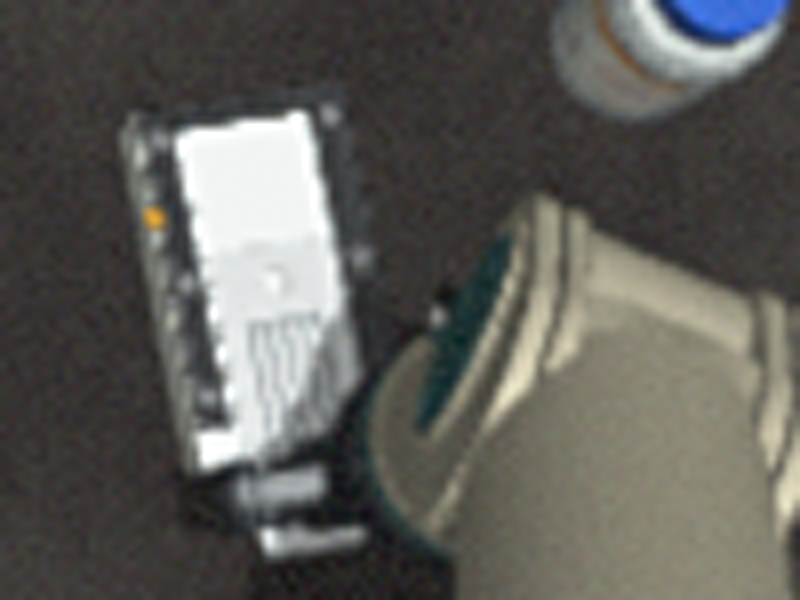

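The plate lies flat and overhanging. Holes: far at (387,283) and near at (350,458) in the scene crop, far at (275,280) in the top crop. I'll compute its pose.

Run:
```python
from h import *
np.set_printoptions(precision=1,suppress=True)
o=(330,225)
a=onz("scene",crop((387,283),o,8),46.5);b=onz("scene",crop((350,458),o,8),46.5)
print(rigid([(45,0),(-45,0)],[a,b])); 
o=(330,205)
f=onz("top",crop((275,280),o,8),46.5)
print("far hole",a,f,"pred from centre",f-45*np.array([np.cos(.188),np.sin(.188)]))
L=[onz("top",crop(p,o,8),48) for p in((203,240),(325,235))];print(L)
# pixel of tcp fingertips and near corners in scene
n=[onz("scene",crop(p,(330,225),8),47) for p in((262,485),(428,513))];print("near corners",n)
```

```text
(array([ 486.4, -256.3]), np.float64(0.17877360101427506), array([[-0.4, -0.1],
       [ 0.4,  0.1]]))
far hole [ 530.3 -248.3] [ 526.  -246.5] pred from centre [ 481.8 -254.9]
[array([ 541.3, -218.1]), array([ 543.9, -266.3])]
near corners [array([ 418.7, -245.5]), array([ 428.1, -291.7])]
```

```bash
python3 -m inch '[0.8,0.2,3,0,0,0,0, 0.8,0.2,6,0,0,0,0, 0.8,0.2,8,0,0,0,0, 0.8,0.2,9.5,0,0,0,0, 0.8,0.2,10.1,0,0,0,0, 0.8,0.2,10.1,0,0,0,0, 0.8,0.2,10.1,0,0,0,0, 0.8,0.2,10.1,0,0,0,0]'; python3 -c "
from h import *
plan(441.2,-263.2,26,0.187)
for n in C:
    d=imaging.get_image(n); cv2.imwrite(f'pics/{n}7.png',d['img'][:,:,::-1])
a=cv2.imread('pics/scene7.png');cv2.imwrite('pics/s7.png',cv2.resize(a[225:300,330:430],(800,600),interpolation=cv2.INTER_CUBIC)[:600])
"
```

```text
clock: 11.65
eef_pos: [440.7, -263.2, 26.6]
tool_rot: [-1.572, -0.001, 0.185]
force: [-0.9, 1.0, 1.1]
width: 68.1
t 11.65 p [ 440.7 -263.2   26.6] rot [-1.5718e+00 -1.2000e-03  1.8530e-01] F [-0.88  1.04  1.09] w 68.1
shift cm [ 0.054  0.057 -0.007] turn deg [ 0.06 -0.1   0.07]
```

View pics/s7.png

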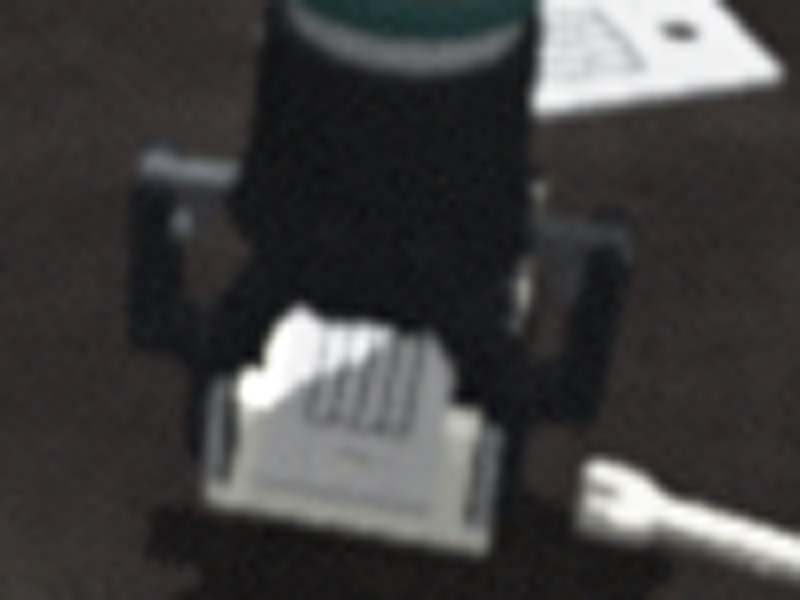

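```bash
python3 -c "
import cv2
a=cv2.imread('pics/scene7.png');cv2.imwrite('pics/s7b.png',cv2.resize(a[262:297,350:398],(800,583),interpolation=cv2.INTER_LANCZOS4))
"
```

```text
(no output)
```

View pics/s7b.png

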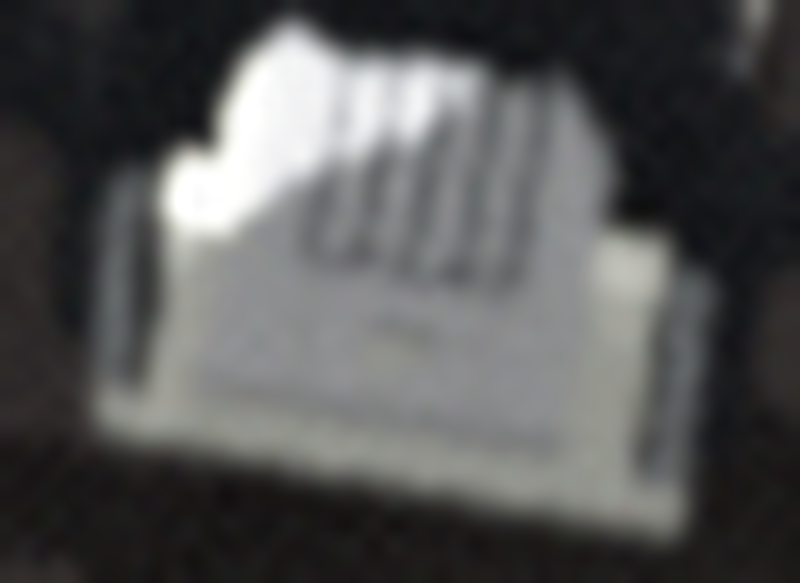

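Run:
```python
from h import *
c,s=np.cos(.186),np.sin(.186)
def P(x,y,z,b=(440.7,-263.2)):
    X=[b[0]+c*x-s*y,b[1]+s*x+c*y,z]; u=proj("scene",X); return ((u-[350,262]+.5)*16.667-.5).round(0)
for y in(34,-34):
    for z in (30,47): print("pad",y,z,P(-11,y,z))
for y in(25,-25): print("plate near",P(-16,y,48),P(-16,y,45),"lip",P(21.7,y,45))
```

```text
pad 34 30 [121. 441.]
pad 34 47 [130. 346.]
pad -34 30 [613. 529.]
pad -34 47 [626. 433.]
plate near [190. 374.] [189. 391.] lip [227. 228.]
plate near [556. 438.] [554. 456.] lip [582. 289.]
```

Relative to the plate, the fingers stand about 2.5 mm to the right in the image (pad inner edges at 155 and 640, plate corners at 195 and 565). I'll shift left by 2.5 mm, go down 4 mm more, then close.

```bash
python3 -m inch '[0.8,0.05,0.3,0.2,0,0,0, 0.8,0.05,0.4,0.25,0,0,0, 0.8,0.05,0.4,0.25,0,0,0, 0.7,0.05,0.4,0.25,0,0,0, 0.65,0.05,0.4,0.25,0,0,0, 0.5,0.05,0.4,0.25,0,0,0, 0.3,0.05,0.4,0.25,0,0,0, 0,0.05,0.4,0.25,0,0,0, 0,0.05,0.4,0.25,0,0,0]'; python3 -c "
from h import *
plan(441.2,-263.2,26,0.187)
for n in C:
    d=imaging.get_image(n); cv2.imwrite(f'pics/{n}8.png',d['img'][:,:,::-1])
a=cv2.imread('pics/scene8.png');cv2.imwrite('pics/s8.png',cv2.resize(a[262:297,350:398],(800,583),interpolation=cv2.INTER_LANCZOS4))
"
```

```text
clock: 12.65
eef_pos: [440.0, -260.5, 22.0]
tool_rot: [-1.571, -0.0, 0.185]
force: [-0.2, 0.2, 4.1]
width: 48.1
t 12.65 p [ 440.  -260.5   22. ] rot [-1.571e+00 -1.000e-04  1.851e-01] F [-0.2   0.19  4.12] w 48.1
shift cm [ 0.064 -0.401 -0.285] turn deg [ 0.01 -0.11  0.01]
```

View pics/s8.png

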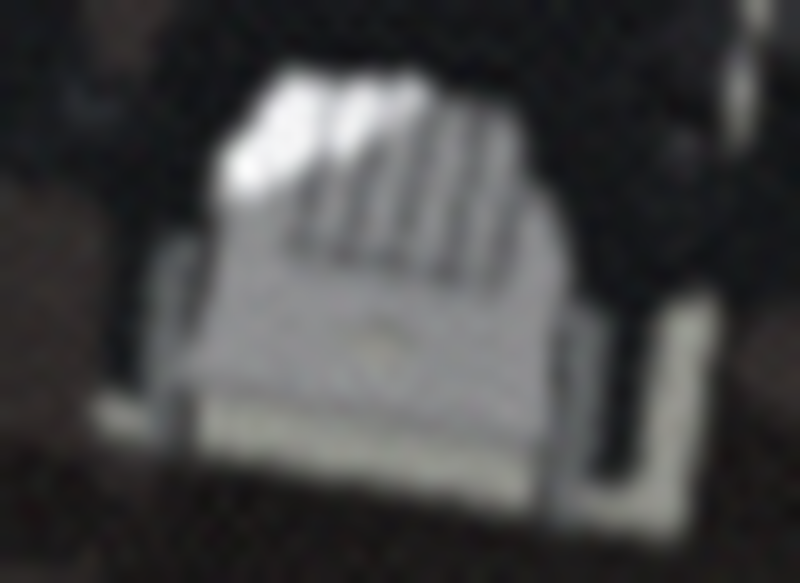

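The grip holds (width 48 mm). Lifting slowly.

```bash
python3 -m inch '[0,0,-0.2,0,0,0,0, 0,0,-0.5,0,0,0,0, 0,0,-1,0,0,0,0, 0,0,-2,0,0,0,0, 0,0,-4,0,0,0,0, 0,0,-7,0,0,0,0, 0,0,-10,0,0,0,0, 0,0,-12,0,0,0,0, 0,0,-12,0,0,0,0, 0,0,-12,0,0,0,0]'; python3 -c "
from h import *
plan(510.2,172.2,142,0.2)
for n in C:
    d=imaging.get_image(n); cv2.imwrite(f'pics/{n}9.png',d['img'][:,:,::-1])
a=cv2.imread('pics/scene9.png');cv2.imwrite('pics/s9.png',cv2.resize(a[175:300,310:470],(768,600),interpolation=cv2.INTER_LANCZOS4))
"
```

```text
clock: 13.75
eef_pos: [440.0, -260.4, 142.4]
tool_rot: [-1.571, -0.001, 0.185]
force: [0.5, -0.4, -0.2]
width: 48.2
t 13.75 p [ 440.  -260.4  142.4] rot [-1.5714e+00 -7.0000e-04  1.8510e-01] F [ 0.45 -0.41 -0.19] w 48.2
shift cm [1.4862e+01 2.1000e-02 4.1232e+01] turn deg [ 0.04 -0.85  0.04]
```

View pics/s9.png

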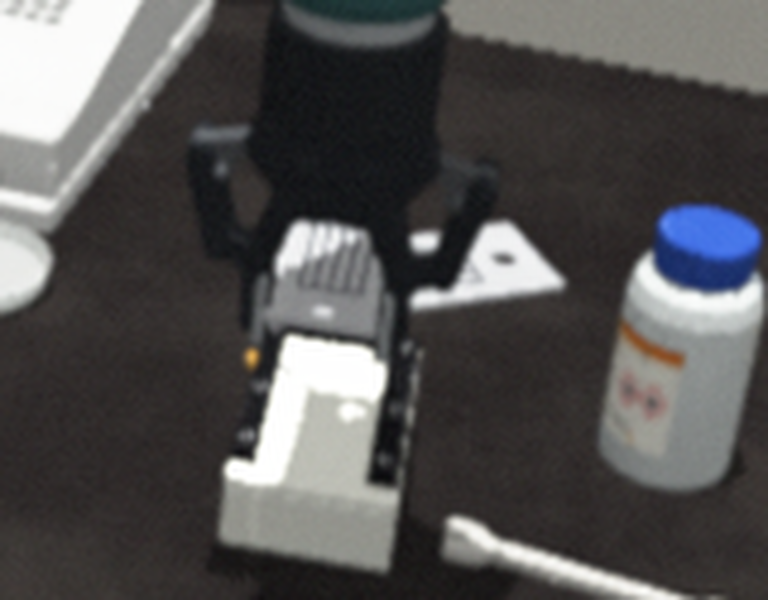

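Plate held level. Now across to above the holder.

```bash
python3 -m inch '[0,0.4,0,1,0,0,0, 0,1.5,0,4,0,0,0, 0,3,0,8,0,0,0, 0,4.4,0,12,0,0,0, 0,5.9,0,16,0,0,0, 0,7.4,0,20,0,-0.4,0, 0,8.8,0,24,0,-0.8,0, 0,10.3,0,28,0,-0.9,0, 0,11.9,0,32,0,-0.9,0, 0,13.5,0,36,0,-0.9,0, 0,14.4,0,39.5,0,-0.9,0, 0,14.9,0,41.2,0,-0.9,0]'; python3 -m inch '[0,0,1,0,0,0,0, 0,0,3,0,0,0,0, 0,0,5,0,0,0,0, 0,0,6.5,0,0,0,0, 0,0,7,0,0,0,0, 0,0,7,0,0,0,0, 0,0,7,0,0,0,0, 0,0,7,0,0,0,0]'; python3 -c "
from h import *
plan(510.9,172.2,70,0.2)
for n in C:
    d=imaging.get_image(n); cv2.imwrite(f'pics/{n}10.png',d['img'][:,:,::-1])
a=cv2.imread('pics/scene10.png');cv2.imwrite('pics/s10.png',cv2.resize(a[170:260,190:310],(800,600),interpolation=cv2.INTER_LANCZOS4))
a=cv2.imread('pics/top10.png');cv2.imwrite('pics/n10.png',cv2.resize(a[180:280,170:290],(720,600),interpolation=cv2.INTER_LANCZOS4))
"
```

```text
clock: 15.05
eef_pos: [509.2, 177.6, 140.8]
tool_rot: [-1.568, 0.001, 0.207]
force: [0.5, 0.3, -1.3]
width: 47.8
clock: 15.85
eef_pos: [511.1, 172.0, 72.4]
tool_rot: [-1.571, -0.001, 0.201]
force: [-0.2, -0.5, -0.4]
width: 47.8
t 15.85 p [511.1 172.   72.4] rot [-1.5707e+00 -1.2000e-03  2.0060e-01] F [-0.18 -0.49 -0.39] w 47.8
shift cm [-0.014  0.244  0.028] turn deg [-0.01  0.03  0.07]
```

View pics/s10.png

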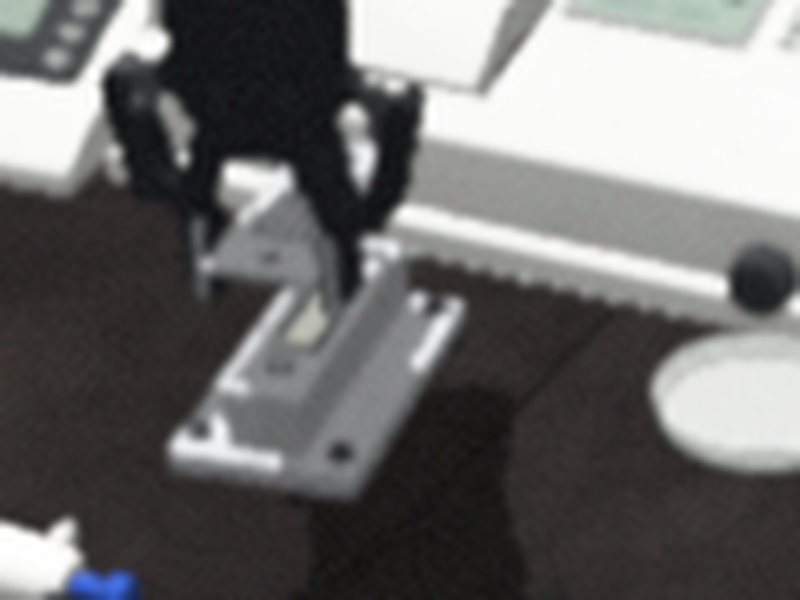

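View pics/n10.png

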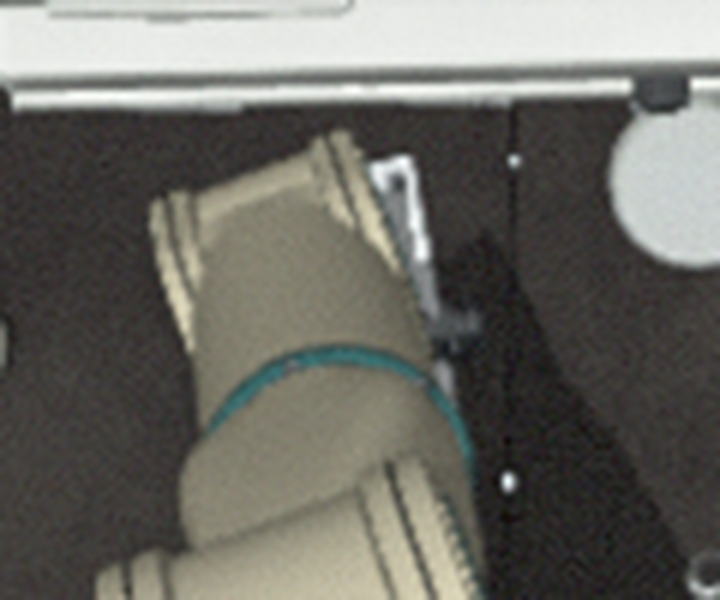

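Run:
```python
from h import *
np.set_printoptions(precision=1,suppress=True)
import cv2
o=(190,170);s=800/120
c,sn=np.cos(.2006),np.sin(.2006)
tcp=np.array([511.1,172.0])
def rel(w): d=w-tcp; return np.array([c*d[0]+sn*d[1],-sn*d[0]+c*d[1]])
h=onz("scene",crop((268,257),o,s),98.4); print("hole",h,rel(h))
for p in((205,270),(318,285)): w=onz("scene",crop(p,o,s),97); print("near corner",w,rel(w))
for z in(46,50,54): w=onz("scene",crop((281,367),o,s),z); print("pin",z,w,rel(w))
# pin0 from first scene image
print(onz("scene",crop((321,292),(200,195),10),50),onz("scene",crop((430,137),(200,195),10),50))
print("pred pin",[555.3-45*np.cos(.2),181.2-45*np.sin(.2)])
for z in (42,50,58): print(z,(proj("scene",[511.2,172.3,z])-np.array(o)+.5)*s)
a=cv2.imread('pics/scene0.png');cv2.imwrite('pics/p0.png',cv2.resize(a[200:240,210:260],(800,640),interpolation=cv2.INTER_LANCZOS4)[:600])
a=cv2.imread('pics/scene10.png');cv2.imwrite('pics/p10.png',cv2.resize(a[197:240,205:260],(800,625),interpolation=cv2.INTER_LANCZOS4)[:600])
```

```text
hole [509.5 170.8] [-1.8 -0.9]
near corner [490.8 189.7] [-16.4  21.4]
near corner [501.2 141.4] [-15.8 -28. ]
pin 46 [508.7 167.7] [-3.3 -3.8]
pin 50 [503.3 164. ] [-9.2 -6.3]
pin 54 [498.  160.3] [-15.1  -8.8]
[507.2 166.7] [595.4 184.6]
pred pin [np.float64(511.19700399714407), np.float64(172.25988011422223)]
42 [276.1 370.1]
50 [274.9 354. ]
58 [273.7 337.9]
```

View pics/p0.png

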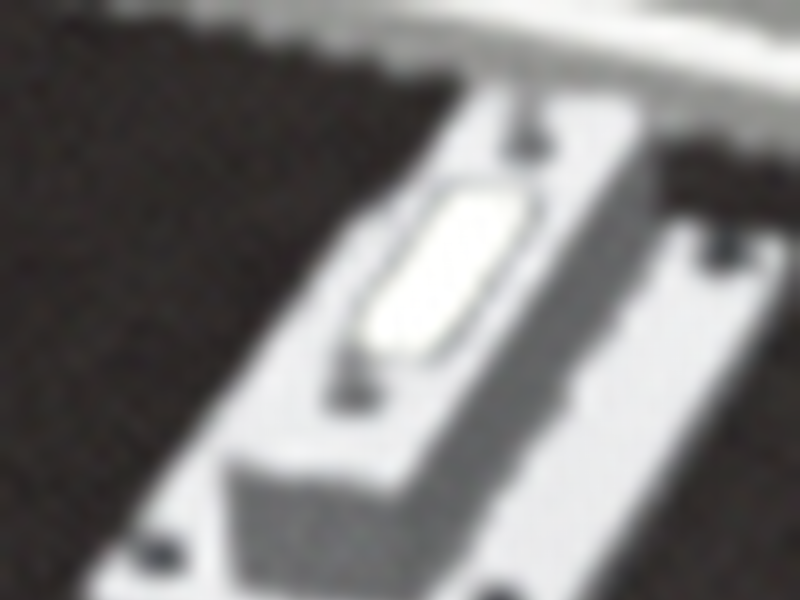

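View pics/p10.png

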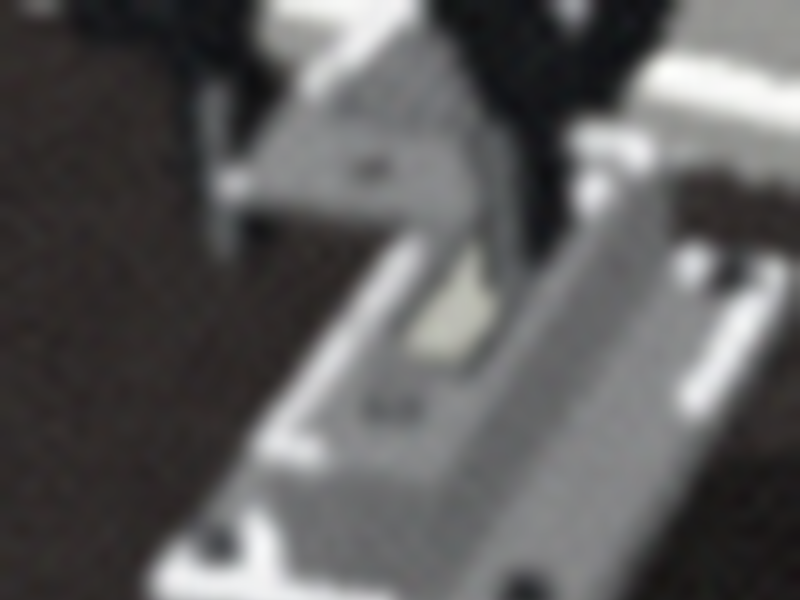

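Run:
```python
from h import *
np.set_printoptions(precision=1,suppress=True)
c,sn=np.cos(.2006),np.sin(.2006)
def rel(w): d=w-np.array([511.1,172.0]); return np.array([c*d[0]+sn*d[1],-sn*d[0]+c*d[1]])
for y in(388,393,398):
    w=onz("scene",crop((352,y),(210,200),16),42);print(y,w,rel(w))
k=800/55;o=(205,197)
for z in(97,98.4): w=onz("scene",crop((372,166),o,k),z); print("hole",z,w,rel(w))
# predicted finger tips: tip z? inner faces y=+-24
for y in(24,-24):
  for x in(-11,11):
    for z in(72,78,97):
      X=[511.1+c*x-sn*y,172+sn*x+c*y,z]; print(y,x,z,((proj("scene",X)-o+.5)*k-.5).round(0))
```

```text
388 [517.6 174.3] [6.8 0.9]
393 [516.1 173.4] [5.2 0.3]
398 [514.7 172.5] [ 3.6 -0.3]
hole 97 [512.7 171.9] [ 1.6 -0.5]
hole 98.4 [510.7 170.5] [-0.7 -1.4]
24 -11 72 [237. 294.]
24 -11 78 [235. 267.]
24 -11 97 [227. 181.]
24 11 72 [280. 238.]
24 11 78 [278. 211.]
24 11 97 [271. 126.]
-24 -11 72 [472. 328.]
-24 -11 78 [471. 301.]
-24 -11 97 [465. 214.]
-24 11 72 [512. 271.]
-24 11 78 [511. 244.]
-24 11 97 [505. 158.]
```

Lateral alignment looks good within about 1 mm. The fore-aft offset is uncertain by about 3 mm because of height parallax, so I'll go down to just above the pin tips and look again.

```bash
python3 -m inch '[0,0,0.5,0,0,0,0, 0,0,1.3,0,0,0,0, 0,0,2.2,0,0,0,0, 0,0,2.9,0,0,0,0, 0,0,3.1,0,0,0,0, 0,0,3.1,0,0,0,0, 0,0,3.1,0,0,0,0]'; python3 -c "
from h import *
plan(510.9,172.2,70,0.2)
for n in C:
    d=imaging.get_image(n); cv2.imwrite(f'pics/{n}11.png',d['img'][:,:,::-1])
a=cv2.imread('pics/scene11.png');cv2.imwrite('pics/p11.png',cv2.resize(a[195:240,205:260],(800,655),interpolation=cv2.INTER_LANCZOS4)[:600])
a=cv2.imread('pics/top11.png');cv2.imwrite('pics/n11.png',cv2.resize(a[190:260,200:270],(600,600),interpolation=cv2.INTER_LANCZOS4))
"
```

```text
clock: 16.65
eef_pos: [510.7, 172.0, 40.8]
tool_rot: [-1.571, -0.0, 0.201]
force: [-0.8, -0.3, -0.3]
width: 48.2
t 16.65 p [510.7 172.   40.8] rot [-1.5708e+00 -1.0000e-04  2.0100e-01] F [-0.85 -0.33 -0.29] w 48.2
shift cm [ 0.024 -2.921  0.014] turn deg [-0.    0.06  0.  ]
```

View pics/p11.png

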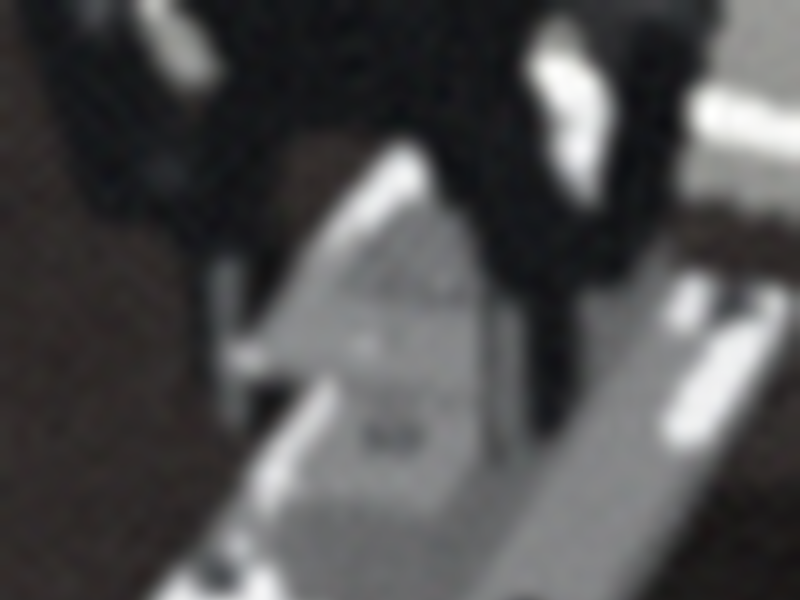

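View pics/n11.png

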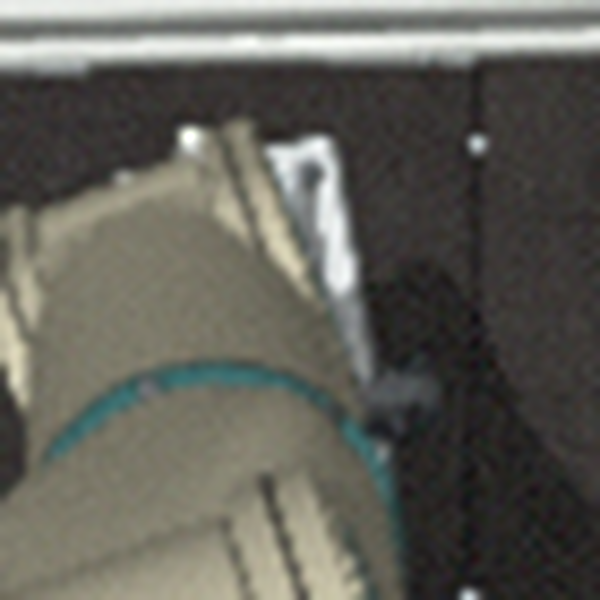

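Run:
```python
import cv2,numpy as np
a=cv2.imread('pics/scene11.png',0)
r=a[210:232,216:242].astype(int); print(r)
g=np.clip((cv2.resize(a[205:235,213:245].astype(np.float32),(640,600),interpolation=cv2.INTER_CUBIC)-70)*3,0,255).astype(np.uint8)
cv2.imwrite('pics/g11.png',g)
```

```text
[[ 26  23  26  18  21  22  24  29  33  40  60 127 190 197 186 141 117 117
  113 111  90  47  25  23  23  22]
 [ 36  23  23  24  27  25  23  27  30  51  98 160 180 157 132 114 119 114
  116 116 101  67  30  20  24  23]
 [ 40  33  27  33  45  39  25  19  31  74 129 155 153 131 109 111 116 117
  120 117 110  78  34  22  22  25]
 [ 44  35  32  51  79  60  28  18  43  96 137 143 134 117 115 113 110 117
  118 121 115  89  46  23  21  23]
 [ 41  36  33  61  87  63  28  26  67 118 139 138 123 116 116 105 108 111
  115 124 111 100  63  35  23  19]
 [ 46  40  30  59  85  62  30  49  99 133 142 135 130 126 121 113 113 114
  109 111 104 100  69  57  43  29]
 [ 43  41  34  56  81  61  44  83 123 138 138 137 136 137 136 128 126 124
  122 123 121 111  80  83  70  35]
 [ 44  41  32  51  81  72  79 116 137 140 139 139 139 138 140 132 129 134
  135 132 133 121  87  94  86  41]
 [ 44  40  35  53 100 119 131 135 141 142 140 141 142 153 155 135 130 137
  135 135 136 124  90  95  88  41]
 [ 45  43  35  57 114 159 166 143 134 135 136 135 139 147 149 138 134 136
  136 136 137 124  89  92  89  41]
 [ 48  43 
[... 598 characters left out ...]
00 101 103
  126 136 136 125  86  80  88  75]
 [ 46  46  45  45  43  52 107 182 210 175 141 134 135 132 124 124 120 125
  135 134 132 117  87  79  93  91]
 [ 44  42  41  41  46  76 151 217 213 162 134 136 137 137 137 135 139 136
  136 136 124 105  94  91  96 100]
 [ 39  43  44  44  51  92 164 210 192 156 135 132 137 133 135 135 138 137
  136 131 115 101  99  98 100 108]
 [ 42  42  43  46  73 116 160 188 154 130 120 117 120 118 121 124 125 130
  132 120 105 102  98 101 104 116]
 [ 40  37  42  63 103 131 144 154 126 113 107 106 111 105 110 110 115 115
  116 107 101  97 100 102 111 126]
 [ 40  40  49  87 130 154 141 131 117 111 105 105 105 106 105 105 106 104
  104 101 101  99 102 106 122 135]]
```

View pics/g11.png

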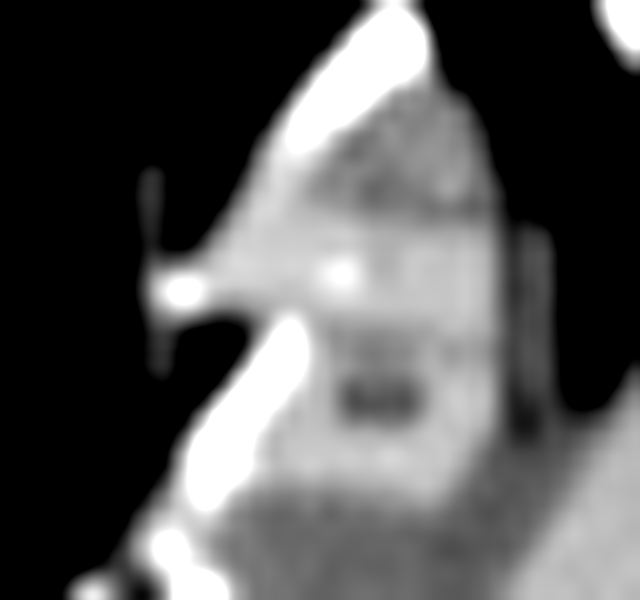

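The hole at about (230.8,218.5) px against the pin base at (231.5,224.3) is laterally aligned. Both cameras put the holder about 2 mm further ahead, so I'll move forward 2.2 mm and descend while watching the force.

```bash
python3 -m inch '[0,0.1,0,0,0,0,0, 0,0.22,0.1,0,0,0,0, 0,0.22,0.3,0,0,0,0, 0,0.22,0.45,0,0,0,0, 0,0.22,0.5,0,0,0,0, 0,0.22,0.5,0,0,0,0]'; python3 -m inch '[0,0,0.1,0,0,0,0, 0,0,0.2,0,0,0,0, 0,0,0.25,0,0,0,0, 0,0,0.25,0,0,0,0]';  python3 -c "
from h import *
plan(510.9,172.2,70,0.2)
for n in C:
    d=imaging.get_image(n); cv2.imwrite(f'pics/{n}12.png',d['img'][:,:,::-1])
a=cv2.imread('pics/scene12.png');cv2.imwrite('pics/p12.png',cv2.resize(a[205:240,208:250],(720,600),interpolation=cv2.INTER_CUBIC))
"
```

```text
clock: 17.35
eef_pos: [512.6, 172.4, 35.6]
tool_rot: [-1.571, 0.0, 0.201]
force: [0.1, 0.1, -0.9]
width: 48.4
clock: 17.75
eef_pos: [512.7, 172.4, 33.2]
tool_rot: [-1.571, 0.0, 0.201]
force: [-0.1, 0.4, -0.7]
width: 47.9
t 17.75 p [512.7 172.4  33.2] rot [-1.5708e+00  2.0000e-04  2.0090e-01] F [-0.11  0.38 -0.68] w 47.9
shift cm [-0.183 -3.679  0.016] turn deg [ 0.    0.05 -0.01]
```

View pics/p12.png

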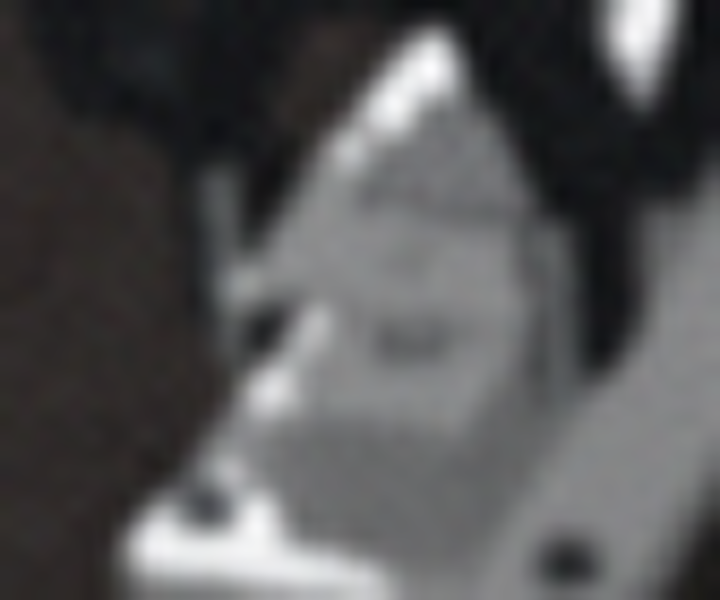

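No contact force yet. Continuing down in small steps.

```bash
python3 -m inch '[0,0,0.1,0,0,0,0, 0,0,0.2,0,0,0,0, 0,0,0.2,0,0,0,0]'; python3 -m inch '[0,0,0.1,0,0,0,0, 0,0,0.2,0,0,0,0, 0,0,0.2,0,0,0,0]'
```

```text
clock: 18.15
eef_pos: [512.9, 172.6, 31.3]
tool_rot: [-1.571, -0.0, 0.201]
force: [0.6, 0.5, -0.5]
width: 47.8
clock: 18.45
eef_pos: [513.1, 172.7, 29.3]
tool_rot: [-1.57, -0.001, 0.201]
force: [0.7, 0.6, -0.0]
width: 47.8
```

```bash
python3 -m inch '[0,0.03,0.1,0.02,0,0,0, 0,0.03,0.2,0.02,0,0,0, 0,0.03,0.2,0.02,0,0,0]'; python3 -m inch '[0,0,0.1,0,0,0,0, 0,0,0.2,0,0,0,0, 0,0,0.2,0,0,0,0]'
```

```text
clock: 18.75
eef_pos: [513.3, 173.0, 27.3]
tool_rot: [-1.57, -0.001, 0.201]
force: [0.3, 1.6, 1.3]
width: 48.2
clock: 19.05
eef_pos: [513.5, 173.3, 25.3]
tool_rot: [-1.57, -0.001, 0.202]
force: [2.2, 2.4, -0.5]
width: 47.9
```

```bash
python3 -m inch '[0,0.05,0,0.04,0,0,0, 0,0.05,0.1,0.05,0,0,0, 0,0.05,0.2,0.05,0,0,0, 0,0.05,0.2,0.05,0,0,0]'; python3 -m inch '[0,0,0.1,0,0,0,0, 0,0,0.15,0,0,0,0, 0,0,0.15,0,0,0,0]'
```

```text
clock: 19.45
eef_pos: [513.5, 173.4, 23.2]
tool_rot: [-1.571, -0.0, 0.201]
force: [1.5, 1.0, -0.1]
width: 48.1
clock: 19.75
eef_pos: [513.5, 173.4, 21.8]
tool_rot: [-1.571, -0.0, 0.201]
force: [1.6, 3.4, 0.1]
width: 47.8
```

```bash
python3 -m inch '[0,0.03,0.05,0.04,0,0,0, 0,0.03,0.1,0.04,0,0,0, 0,0.03,0.1,0.04,0,0,0]'; python3 -m inch '[0,0,0.05,0,0,0,0, 0,0,0.1,0,0,0,0, 0,0,0.1,0,0,0,0]'
```

```text
clock: 20.05
eef_pos: [513.5, 173.6, 20.7]
tool_rot: [-1.571, 0.0, 0.201]
force: [2.0, 2.3, 0.9]
width: 48.2
clock: 20.35
eef_pos: [513.5, 173.6, 19.7]
tool_rot: [-1.571, 0.0, 0.201]
force: [1.0, 2.4, -0.0]
width: 48.1
```

```bash
python3 -m inch '[0,0.02,0.03,0.04,0,0,0, 0,0.02,0.05,0.04,0,0,0, 0,0.02,0.05,0.04,0,0,0]'; python3 -m inch '[0,0,0.03,0,0,0,0, 0,0,0.05,0,0,0,0, 0,0,0.05,0,0,0,0]'; python3 -c "
from h import *
for n in C:
    d=imaging.get_image(n); cv2.imwrite(f'pics/{n}13.png',d['img'][:,:,::-1])
a=cv2.imread('pics/scene13.png');cv2.imwrite('pics/p13.png',cv2.resize(a[205:240,208:250],(720,600),interpolation=cv2.INTER_CUBIC))
"
```

```text
clock: 20.65
eef_pos: [513.4, 173.7, 19.3]
tool_rot: [-1.571, 0.001, 0.201]
force: [0.5, -0.3, 2.1]
width: 48.2
clock: 20.95
eef_pos: [513.5, 173.8, 19.3]
tool_rot: [-1.571, 0.001, 0.201]
force: [-1.2, -0.3, 8.0]
width: 48.1
```

View pics/p13.png

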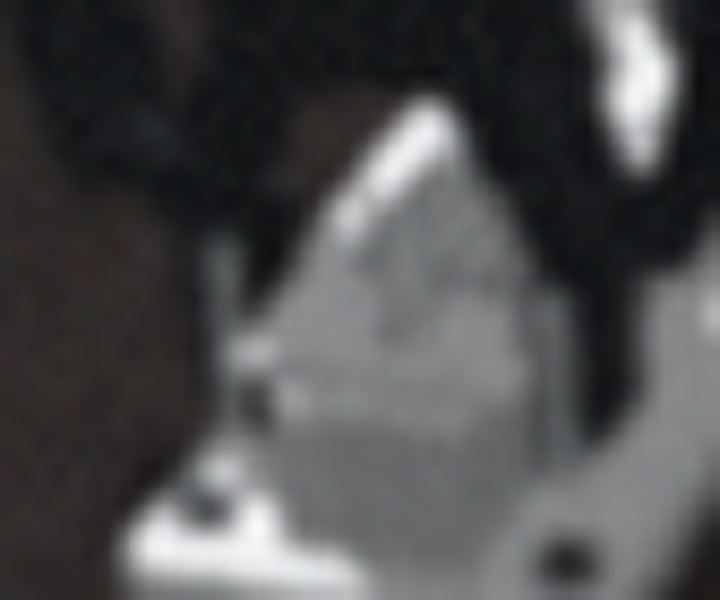

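The plate sits on the land (contact at z 19.3, as predicted). I'll ease off and open.

```bash
python3 -m inch '[0,0,-0.05,0,0,0,0, 0,0,-0.05,0,0,0,0, 0.62,0,-0.05,0,0,0,0, 0.68,0,-0.05,0,0,0,0, 0.72,0,-0.05,0,0,0,0, 0.76,0,-0.05,0,0,0,0, 0.76,0,-0.05,0,0,0,0, 0.76,0,-0.05,0,0,0,0]'; python3 -m inch '[0.76,0,-0.5,0,0,0,0, 0.76,0,-1.5,0,0,0,0, 0.76,0,-4,0,0,0,0, 0.76,0,-8,0,0,0,0, 0.76,0,-12,0,0,0,0, 0.76,-1,-16,0,0,0,0, 0.76,-4,-18,0,0,0,0, 0.76,-4,-18,-5,0,0,0, 0.76,-4,-18,-10,0,0,0, 0.76,-4,-18,-15,0,0,0, 0.76,-4,-18,-20,0,0,0, 0.76,-4,-18,-24,0,0,0]';python3 -m inch '[0.76,0,0,-2,0,0,0, 0.76,0,0,-2,0,0,0, 0.76,0,0,-2,0,0,0]'; python3 -c "
from h import *
for n in C:
    d=imaging.get_image(n); cv2.imwrite(f'pics/{n}14.png',d['img'][:,:,::-1])
a=cv2.imread('pics/scene14.png');cv2.imwrite('pics/p14.png',cv2.resize(a[195:240,205:265],(800,600),interpolation=cv2.INTER_CUBIC))
a=cv2.imread('pics/top14.png');cv2.imwrite('pics/h14.png',cv2.resize(a[195:270,180:280],(800,600),interpolation=cv2.INTER_CUBIC))
"
```

```text
clock: 21.85
eef_pos: [513.7, 174.2, 19.2]
tool_rot: [-1.571, 0.0, 0.201]
force: [0.2, 0.2, 0.5]
width: 64.9
clock: 23.05
eef_pos: [522.6, -72.4, 200.5]
tool_rot: [-1.572, -0.001, 0.199]
force: [0.3, 1.1, 0.6]
width: 65.0
clock: 23.35
eef_pos: [526.2, -88.2, 199.8]
tool_rot: [-1.57, -0.0, 0.2]
force: [0.1, 0.4, -1.2]
width: 65.0
```

View pics/p14.png

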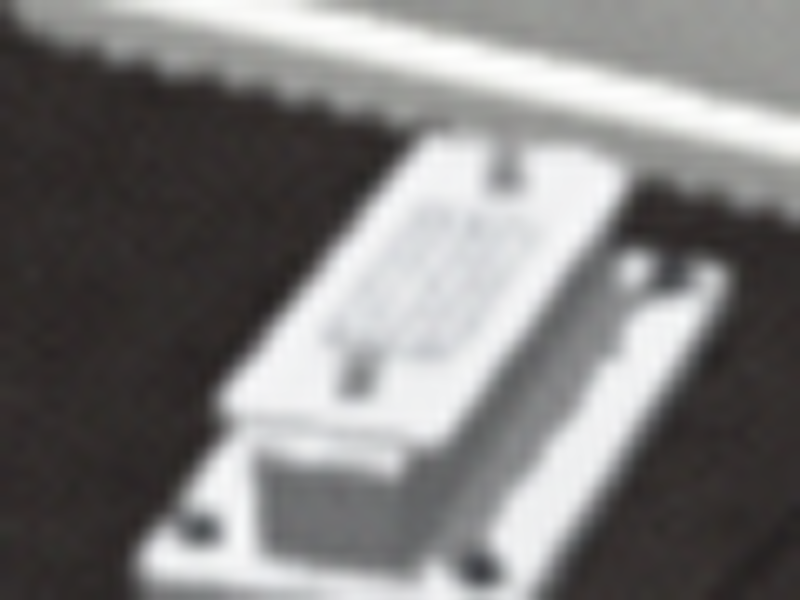

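View pics/h14.png

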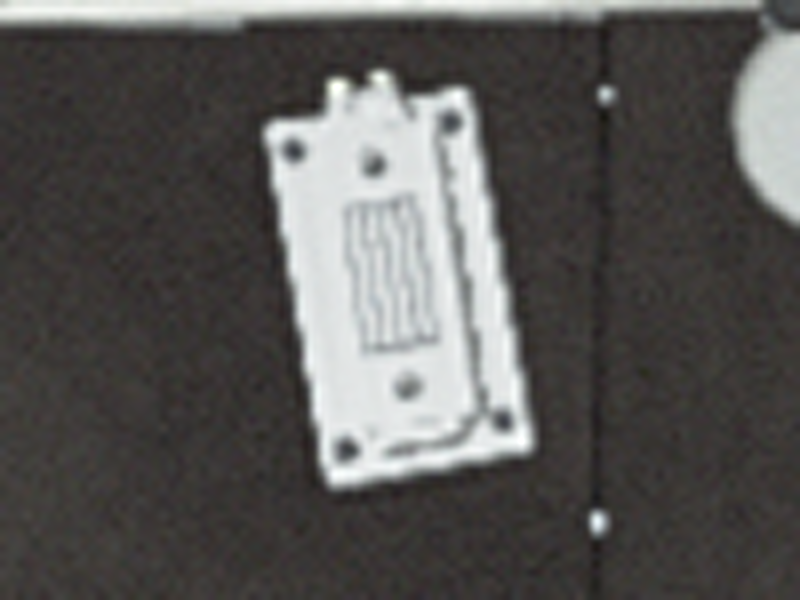

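View pics/top14.png

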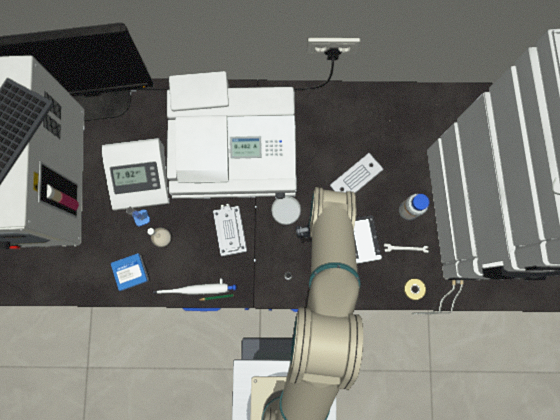

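Plate on the land with both pins through the holes (top crop pins at (373,162) and (408,386)). A quick numeric check of height and level.

Run:
```python
from h import *
np.set_printoptions(precision=1,suppress=True)
s=800/60;o=(205,195)
M=[(60,-25),(-60,-25),(-60,25)]
for z in(45,48):
    p,th,r=rigid(M,[onz("scene",crop(q,o,s),z) for q in((630,172),(435,440),(218,403))]);print("scene",z,p,round(th,3),r.round(1).tolist())
    # land front top corners for ref
print([onz("scene",crop(q,o,s),42) for q in((255,452),(405,472))])
o=(180,195)
def ch(q,z):return onz("top",crop(q,o,8),z)
# channel block corners (symmetric about the plate middle)
print("channels centre",np.mean([ch(q,45) for q in((347,205),(413,197),(437,340),(365,352))],axis=0), "pins",np.mean([ch((371,160),50),ch((409,384),50)],axis=0))
c=np.array([555.3,181.2]);cs,sn=np.cos(.2),np.sin(.2)
for x,y in M+[(60,25)]:
    X=[c[0]+cs*x-sn*y,c[1]+sn*x+cs*y,45];print(x,y,((proj("scene",X)-[205,195]+.5)*s-.5).round(0))
for x,y in((-68,17),(-68,-17)):
    X=[c[0]+cs*x-sn*y,c[1]+sn*x+cs*y,42];print("land",((proj("scene",X)-[205,195]+.5)*s-.5).round(0))
a=cv2.imread('pics/scene14.png');cv2.imwrite('pics/q14.png',cv2.resize(a[218:240,212:246],(800,518),interpolation=cv2.INTER_CUBIC))
```

```text
scene 45 [557.9 181.4] 0.17 [[-2.0, 0.1], [0.8, 0.1], [1.2, -0.3]]
scene 48 [553.8 178.6] 0.17 [[-2.3, 0.1], [0.9, 0.2], [1.4, -0.4]]
[array([486.8, 180.7]), array([494.3, 148.4])]
channels centre [555.6 181.8] pins [555.6 181.6]
60 -25 [624. 171.]
-60 -25 [437. 448.]
-60 25 [214. 414.]
60 25 [415. 142.]
land [236. 451.]
land [388. 474.]
```

View pics/q14.png

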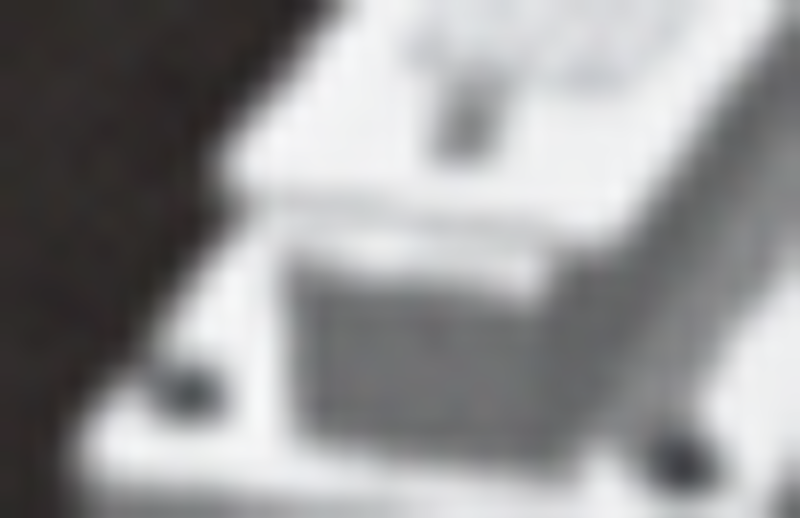

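The images leave about 2–3 mm of doubt on how far down the near end is. With time to spare, I'll probe the plate top with shut fingertips at two places. A seated plate should touch at about z 45.1, because the same plate on the 45 mm bed touched at 48.1.

```bash
python3 -m inch '[0,0,0,0,0,0,0, 0,0,0,0,0,0,0]'; python3 -c "
from h import *
plan(531.5,176.6,80,0.2)"
```

```text
clock: 23.65
eef_pos: [526.4, -87.3, 199.4]
tool_rot: [-1.57, -0.0, 0.203]
force: [-0.5, 0.6, 0.1]
width: 36.5
t 23.65 p [526.4 -87.3 199.4] rot [-1.5704 -0.      0.203 ] F [-0.53  0.6   0.11] w 36.5
shift cm [ 5.822 11.951 25.739] turn deg [-0.02  0.17  0.  ]
```

```bash
python3 -m inch '[0,1.2,0,5,0,0,0, 0,2.4,0,10,0,0,0, 0,3.5,0,15,0,0,0, 0,4.7,0,20,0,0,0, 0,5.8,2,24,0,0.2,0, 0,5.8,6,25.7,0,0.2,0, 0,5.8,10,25.7,0,0.2,0, 0,5.8,12,25.7,0,0.2,0, 0,5.8,12,25.7,0,0.2,0, 0,5.8,12,25.7,0,0.2,0, 0,5.8,12,25.7,0,0.2,0]'; python3 -c "
from h import *
plan(531.5,176.6,47,0.2)"
```

```text
clock: 24.75
eef_pos: [533.1, 175.2, 80.8]
tool_rot: [-1.57, -0.003, 0.197]
force: [-0.6, -0.3, 0.1]
width: -0.1
t 24.75 p [533.1 175.2  80.8] rot [-1.5703 -0.0028  0.1973] F [-0.62 -0.25  0.05] w -0.1
shift cm [-0.141  3.38   0.163] turn deg [-0.03 -0.15  0.16]
```

```bash
python3 -m inch '[0,0,1,0,0,0,0, 0,0,2,0,0,0,0, 0,0,2.6,0,0,0,0, 0,0,2.9,0,0,0,0, 0,0,2.9,0,0,0,0, 0,0,2.9,0,0,0,0]'; python3 -m inch '[0,0,0.1,0,0,0,0, 0,0,0.2,0,0,0,0, 0,0,0.2,0,0,0,0]'; python3 -m inch '[0,0,0.1,0,0,0,0, 0,0,0.2,0,0,0,0, 0,0,0.2,0,0,0,0]'
```

```text
clock: 25.35
eef_pos: [532.0, 174.8, 50.2]
tool_rot: [-1.571, 0.0, 0.197]
force: [0.4, -0.4, 0.2]
width: 0.1
clock: 25.65
eef_pos: [532.0, 174.9, 48.3]
tool_rot: [-1.571, -0.0, 0.197]
force: [-0.4, 1.3, -0.5]
width: -0.0
clock: 25.95
eef_pos: [531.9, 174.8, 46.2]
tool_rot: [-1.571, 0.0, 0.197]
force: [0.1, -0.0, -0.7]
width: -0.0
```

```bash
python3 -m inch '[0,0,0.05,0,0,0,0, 0,0,0.1,0,0,0,0, 0,0,0.1,0,0,0,0]'; python3 -m inch '[0,0,0.03,0,0,0,0, 0,0,0.05,0,0,0,0, 0,0,0.05,0,0,0,0]'
```

```text
clock: 26.25
eef_pos: [531.9, 174.8, 45.2]
tool_rot: [-1.571, 0.0, 0.197]
force: [0.0, 0.1, 0.2]
width: -0.2
clock: 26.55
eef_pos: [532.0, 174.8, 45.1]
tool_rot: [-1.571, -0.0, 0.197]
force: [-1.5, 0.6, 4.6]
width: 0.0
```

Contact is at 45.1, so the near half is fully down. Now the far half.

```bash
python3 -m inch '[0,0,-0.5,0,0,0,0, 0,1.5,-0.5,0,0,0,0, 0,3,-0.5,0,0,0,0, 0,4.5,-0.5,0,0,0,0, 0,4.5,-0.5,0,0,0,0, 0,4.5,-0.4,0,0,0,0, 0,4.5,-0.3,0,0,0,0, 0,4.5,-0.2,0,0,0,0, 0,4.5,-0.2,0,0,0,0]';  python3 -m inch '[0,0,0.05,0,0,0,0, 0,0,0.1,0,0,0,0, 0,0,0.1,0,0,0,0]'; python3 -m inch '[0,0,0.03,0,0,0,0, 0,0,0.06,0,0,0,0, 0,0,0.06,0,0,0,0]'; python3 -m inch '[0,0,0.03,0,0,0,0, 0,0,0.04,0,0,0,0, 0,0,0.04,0,0,0,0]'
```

```text
clock: 27.45
eef_pos: [575.4, 183.5, 46.6]
tool_rot: [-1.571, 0.001, 0.198]
force: [-0.5, -0.3, 0.4]
width: 0.1
clock: 27.75
eef_pos: [576.0, 183.6, 45.8]
tool_rot: [-1.571, 0.0, 0.197]
force: [0.4, -0.0, -0.5]
width: 0.0
clock: 28.05
eef_pos: [576.1, 183.6, 45.2]
tool_rot: [-1.571, -0.0, 0.197]
force: [-0.8, -0.0, 0.6]
width: 0.1
clock: 28.35
eef_pos: [576.2, 183.7, 45.1]
tool_rot: [-1.571, -0.0, 0.197]
force: [-0.7, 1.1, 5.2]
width: 0.1
```

The far half also touches at 45.1, so the plate is level and fully down. I'll retreat, take a last look and hand in.

```bash
python3 -m inch '[0,0,-0.3,0,0,0,0, 0,0,-2,0,0,0,0, 0,0,-5,0,0,0,0, 0,0,-10,0,0,0,0, 0,-2,-15,-3,0,0,0, 0,-4,-15,-8,0,0,0, 0,-6,-15,-13,0,0,0, 0,-6,-15,-18,0,0,0, 0,-6,-15,-23,0,0,0, 0,-6,-15,-23,0,0,0, 0,-6,-15,-23,0,0,0, 0,-6,-15,-23,0,0,0]'; python3 -c "
from h import *
for n in C:
    d=imaging.get_image(n); cv2.imwrite(f'pics/{n}15.png',d['img'][:,:,::-1])
a=cv2.imread('pics/top15.png');cv2.imwrite('pics/h15.png',cv2.resize(a[190:270,110:310],(800,320),interpolation=cv2.INTER_CUBIC))
o=(180,195)
print(ctrl.read_state()['clock'],ctrl.read_state()['qd'].round(3))
"
```

```text
clock: 29.55
eef_pos: [562.2, -52.1, 194.6]
tool_rot: [-1.569, 0.0, 0.198]
force: [-0.2, -0.2, -0.2]
width: 0.1
29.65 [-0.007 -0.002  0.003  0.     0.003 -0.001  0.003]
```

View pics/h15.png

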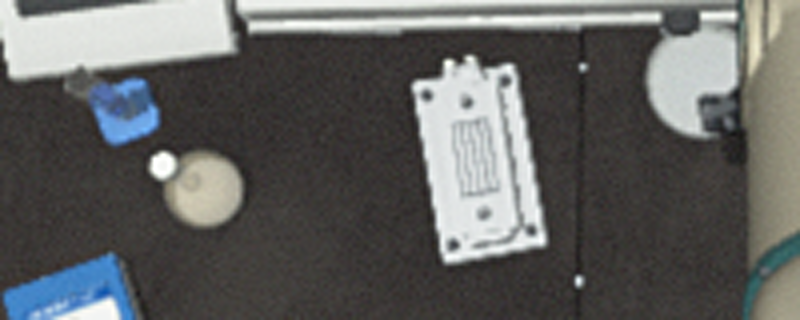

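View pics/scene15.png

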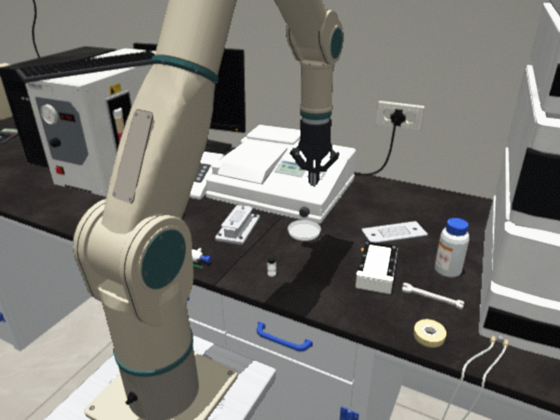

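The plate rests on the holder with both pins through its holes (at (466,102) and (484,213) in the top crop). The bystanders stand where they were and the robot is clear at z 195.

```bash
python3 -c "
from cell import finish_job
print(finish_job())"
```

```text
the job is handed in; nothing more can be done
None
```

The plate is seated on the holder over both pins and released, and the job was handed in at about 29.7 s of the 72 s allowed. The hand-in gives no verdict, so this rests on my own checks.

**What I did:** I pressed the plate with 6 to 10 N (within the 18 N limit) and slid it out at about 10 mm/s until roughly 38 mm overhung. I then gripped it by its long sides, lifted it and lowered it over the pins, with at most about 8 N measured downward (limit 20 N).

**Last checks:**
- **Seating:** shut fingertips met the plate top at z = 45.1 mm at two points about 24 mm either side of the middle. That is a 42.1 mm underside on the 42 mm land, so it is level and fully down.
- **Alignment:** the top view put the plate's channel pattern within about 1 mm of the middle between the pins.
- **Surroundings:** by eye, the bystanders had not moved in the pictures, and the arm was clear at z 195 mm.

**Checks that disagreed:**
- **Camera offsets:** the cameras and the arm's readings differed by about 2 to 4 mm, so I corrected the grip and the insertion from relative views and force.
- **Scene-view seating:** before the probing, that view had suggested the near end was 2 to 3 mm high. It also read the plate's direction as 0.17 rad against the holder's 0.20; that 0.03 difference is within the 0.08 allowed.

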